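Snap the two latches of the fittings case shut under the shelf

ROBOT

A 7-joint arm with a two-finger parallel gripper is mounted at the origin on the work surface. World frame = base frame: x ahead of the robot, y to its left, z up, the work surface at z = 0. Lengths are in m, angles in rad, forces in N, time in s.
With the tool pointing down it reaches from about 0.4 to 0.85 m from the base axis. Payload 10.4 kg.
Tool frame: the origin (TCP) lies on the centre line of the jaws, within the pads' length; the fingertips stand 11 mm ahead of it and the grasp point (between the pads) lies 8 mm behind it (ctrl.tcp_to_tips is the distance from the TCP to the fingertips, in m); z points along the fingers, x is the direction in which the jaws open and shut, and the axes are right-handed (so a half turn about z gives the same grasp; the last joint's range is limited). The gripper opens to 85 mm and grips with 20 to 120 N. Pads are 22 mm wide; open, the fingers measure 114 mm over their backs; the gripper's body (76 mm by 85 mm) begins 54 mm behind the grasp point. The pads swing forward as they close: fully open they stand 13 mm farther back than shut.
Start: joints at [-1.185, 0.332, -0.065, 1.46, 0.022, 1.35, -0.088], TCP at [0.248, 0.574, 0.242] pointing down, gripper open.
Joint ranges: [-2.6, 2.6], [-0.5, 2.12], [-1.47, 1.34], [0.16, 2.42], [-1.27, 4.41], [0.06, 2.06], [-2.6, 2.6]. Speed limits (rad/s): [2.22, 2.22, 2.79, 2.79, 3.14, 3.14, 3.14].

INTERFACE

Orientations are given as a 3x3 rotation matrix whose columns are the frame's x, y, z axes.
In Python, from bench import ctrl gives the robot as it stands. The module is installed in compiled form; this text tells all that it offers.
- The arm moves only by the shell command python3 -m pendant 'ROWS' [OPENING] [FORCE]. ROWS is JSON, a list of rows, each an object with "dp": the shift along the tool's x, y, z in mm, a list of three; "roll": the turn about the tool's z in degrees. A call has 1 to 12 rows; each row is the pose to reach, as a shift and turn from the pose measured when the call began, along the tool's axes at that moment; what a row does not reach only later rows make up. A row lasts 1/8 s, in which the tool goes at most 62.5 mm and 10.7 degrees, less where a joint would pass 70% of its speed; a pose out of reach is approached as far as the arm can. A call with a gripper value outside its range is refused whole. OPENING is the closure, from 0 (fully open) to 1 (shut), set as the call begins (- or left out, the last holds). The fingers move at their own pace and stop on an object; FORCE is the grip in N (left out, the last holds). Time passes only in rows, so rows that repeat a pose let the fingers close. It gives the time, the measured TCP pose, the force and the opening at its end, in the units of the state.
- ctrl.get_obs(): the state, without advancing time (a new reading comes with each control period).
- ctrl.grab_frame(name): name is "scene" or "top" or "wrist"; returns a dict with "pixels" (384x512x3 uint8, red, green, blue), "mtx" (3x3 intrinsics, pixels), "k1" (the pictures are not rectified: a ray, as slopes to the right and down, at radius r is drawn at 1 + k1 r^2 times it, then the intrinsics apply), "eye" and "rotation" of the camera in the world; the wrist camera has in their place "T_tool_cam" (4x4, takes a point from camera to tool coordinates, whose origin is the TCP and whose axes are the tool frame's). Camera axes: x right, y down, z forward; pixel columns grow to the right and rows downward; lengths in m; the calibration is good to about 2 mm. A picture is of the moment at which its call begins: read the wrist's pose just before it. There is no depth.
- ctrl.finish_job(): hands the job in, once; it reports no verdict.
The state is a dict: "clock": time; "joint_pos": joint angles; "qvel": joint speeds; "effort": joint torques, N m; "position": TCP position; "tool_rot": TCP orientation; "wrist_force": force on the tool from outside, world axes, zero at the start; "ft_torque": the same for the moment, N m; "opening": finger opening in m.
Only numpy, scipy, OpenCV 4.12 (cv2) and the standard library are available. Lean on these libraries where they do the work, as an engineer would, in place of code of your own. Each camera call takes 0.05 s, during which the arm holds its last target. There are 200 camera calls.

TASK

The lid of the aluminium fittings case is down but both of its front latches are still open. Reach in under the shelf, swing each latch down and press it in until it snaps into its spring catch and stays shut by itself; press gently, feeling for where it seats, do not knock against or force the case, and leave the other things on the table where they are.

Things in the scene. Friction and masses are not known exactly. Their poses are not given: they have to be found in the camera images.
- fittings_case: aluminium case 120 deep x 230 wide x 95 high (mm), fixed to the table, a plywood shelf with small stock over it (top of stock 250 above the table). Origin under the case's centre; front faces -x (at x = -60), +y is left as one looks at the front. Two steel latches hang on the lid's front edge at y = +70 (left) and -70 (right)
- shelf_edge (a point): middle of the lower front edge of the plywood shelf (250 mm wide), x = -103, z = 185 mm in the case's frame: 15 mm farther out than the latch hinges, so an upright gripper has no room before the latches; lean it back 25 to 45 degrees with the fingers pointing in under the shelf
- left_hinge (a point): middle of the left latch's hinge pin, which runs along the case's y; x = -88, y = +70, z = 90 mm in the case's frame. The latch is a steel flap 36 mm wide, 4 mm thick, reaching 63 mm from the pin, ending in a round cross bar 7 mm thick (the nose)
- left_latch (a joint): swing of the left latch: 0 rad = hanging plumb, 1.57 = sticking straight out level, more = pointing up. A light spring opens it: let go uncaught below 0.75 it flies open again. Caught, it rests by itself somewhere between -0.3 and 0.3, as its catch was screwed on at its own depth (to be felt)
- left_catch_base (a point): where the left latch's spring catch is fixed on the case's front (x = -60, z = 30 mm). A sprung tongue with a sloping front, before it by an unmeasured depth, resists the nose with some 5 to 7 N, then gives way and the nose drops in behind it against a rubber bumper that is hard after 2 mm
- right_hinge (a point): middle of the right latch's hinge pin, which runs along the case's y; x = -88, y = -70, z = 90 mm in the case's frame. The latch is a steel flap 36 mm wide, 4 mm thick, reaching 63 mm from the pin, ending in a round cross bar 7 mm thick (the nose)
- right_latch (a joint): swing of the right latch: 0 rad = hanging plumb, 1.57 = sticking straight out level, more = pointing up. A light spring opens it: let go uncaught below 0.75 it flies open again. Caught, it rests by itself somewhere between -0.3 and 0.3, as its catch was screwed on at its own depth (to be felt)
- right_catch_base (a point): where the right latch's spring catch is fixed on the case's front (x = -60, z = 30 mm). A sprung tongue with a sloping front, before it by an unmeasured depth, resists the nose with some 5 to 7 N, then gives way and the nose drops in behind it against a rubber bumper that is hard after 2 mm
- stud_finder: clear acrylic stud finder, a flat block 120 x 58 x 26 mm lying on the table; origin under its centre, x along its length
- mug: white ceramic mug, 82 mm across, 95 mm high, wooden dowels standing in it up to 145 mm; origin under its centre
- mallet: rubber mallet lying on its side: blue head 60 mm thick and 90 mm long, wooden handle 200 mm; origin on the table, handle along -x, head centre 70 mm along +x
- screwdriver: chrome ratchet screwdriver lying down, 210 mm long, 28 mm thick; origin on the table near its middle, blade towards +x
- shelf_pin0: small nickel shelf pin lying on the table, about 36 x 16 x 16 mm; origin under its flange
- shelf_pin1: small nickel shelf pin lying on the table, about 36 x 16 x 16 mm; origin under its flange
- shelf_pin2: small nickel shelf pin lying on the table, about 36 x 16 x 16 mm; origin under its flange
- shelf_pin3: small nickel shelf pin lying on the table, about 36 x 16 x 16 mm; origin under its flange

How it is judged:
At the end, for the whole second after the job is handed in: both latches, let go, stay held in their catches: each swing reads below 0.36 rad and is at rest (an uncaught latch springs open to more than 0.7 rad) (value of joint each of left_latch, right_latch below 0.36 rad and velocity of joint left_latch between -0.1 and 0.1 rad/s and velocity of joint right_latch between -0.1 and 0.1 rad/s); the robot touches nothing.
It fails at once if the robot presses or knocks the case, its latches or its shelf with more than 30 N (contact force between any of the fingers, the arm and fittings_case above 30 N).
It fails at once if one of the other things on the table is moved by more than 20 mm (distance of any of stud_finder, mug, mallet, screwdriver, shelf_pin0, shelf_pin1, shelf_pin2, shelf_pin3 from where it was at the start of the episode above 0.02 m).
It fails at once if the mug is tipped by more than 0.35 rad (angle between mug's own z axis and vertical above 0.35 rad).
It also fails if it takes over 54 s, if anything falls off the work surface, if the arm or the gripper's body presses on something with over 40 N, if the wrist force passes 120 N, or if a joint passes its speed limit or range.

## Working session

There is one attempt and no reset: what is moved stays moved. The work goes in short steps, Python scripts to look and compute and a shell command to move; the robot and the scene stay as the last step left them, time stands still between calls to the robot, and variables do not carry over. Pictures are saved under pics/ and viewed, about 8 in all and at most 12, crops included, and the job is handed in when it is done.

```bash
mkdir -p pics
cat > h.py <<'E'
import numpy as np, cv2
from bench import ctrl
def snap(n,fn):
    o=ctrl.get_obs(); f=ctrl.grab_frame(n)
    cv2.imwrite('pics/'+fn+'.png',f['pixels'][:,:,::-1])
    if n=='wrist':
        T=np.eye(4);T[:3,:3]=o['tool_rot'];T[:3,3]=o['position'];T=T@np.array(f['T_tool_cam'])
        R,e=T[:3,:3],T[:3,3]
    else: R,e=np.array(f['rotation']),np.array(f['eye'])
    np.savez('pics/'+fn+'.npz',R=R,e=e,K=f['mtx'],k1=f['k1'])
    return f['pixels']
def ray(fn,u,v):
    d=np.load('pics/'+fn+'.npz');K=d['K'];k=float(d['k1'])
    p=np.array([(u-K[0,2])/K[0,0],(v-K[1,2])/K[1,1]]);q=p.copy()
    for _ in range(20): q=p/(1+k*(q@q))
    w=d['R']@np.r_[q,1];return d['e'],w/np.linalg.norm(w)
def plane(fn,u,v,z):
    e,w=ray(fn,u,v);return e+w*(z-e[2])/w[2]
def tri(obs):
    A=np.zeros((3,3));b=np.zeros(3);rs=[ray(*o) for o in obs]
    for e,w in rs: P=np.eye(3)-np.outer(w,w);A+=P;b+=P@e
    x=np.linalg.solve(A,b);return x,[np.linalg.norm((np.eye(3)-np.outer(w,w))@(x-e)) for e,w in rs]
def proj(fn,X):
    d=np.load('pics/'+fn+'.npz');c=d['R'].T@(np.array(X)-d['e']);q=c[:2]/c[2];q=q*(1+float(d['k1'])*(q@q));K=d['K']
    return np.array([K[0,0]*q[0]+K[0,2],K[1,1]*q[1]+K[1,2]])
E
python3 - <<'E'
from h import *
a=snap('scene','s0');b=snap('top','t0');snap('wrist','w0')
for n in('s0','t0'):
    d=np.load(f'pics/{n}.npz');print(n,d['e'],d['R'].round(3).tolist(),d['K'].tolist(),d['k1'])
for n in('s0','t0'): 
    i=cv2.imread(f'pics/{n}.png');cv2.imwrite(f'pics/{n}b.png',cv2.resize(i,(800,600),interpolation=cv2.INTER_CUBIC))
o=ctrl.get_obs();print(o)
E
```

```text
s0 [ 1.42481431 -0.22724891  0.70125953] [[0.159, 0.558, -0.815], [0.987, -0.103, 0.123], [-0.015, -0.824, -0.567]] [[498.49745157901054, 0.0, 249.38972924940197], [0.0, 498.49745157901054, 190.79211243710708], [0.0, 0.0, 1.0]] -0.16296812235841096
t0 [ 0.52631055 -0.09610115  1.12747661] [[-0.007, -0.996, 0.085], [-1.0, 0.008, 0.017], [-0.017, -0.085, -0.996]] [[370.2286953227645, 0.0, 253.38020310407853], [0.0, 370.2286953227645, 188.18490722545513], [0.0, 0.0, 1.0]] 0.004553542394263114
{'clock': 0.15, 'joint_pos': array([-1.18458889,  0.33271572, -0.06471354,  1.46073623,  0.02160676,
        1.34993869, -0.08849555]), 'qvel': array([ 0.00051688, -0.00161214,  0.0004394 , -0.00270305,  0.0004295 ,
       -0.00149245,  0.00071686]), 'effort': array([ 9.90890258e-04, -6.25826097e+01,  4.93470754e-02, -3.91850173e+01,
        1.63070136e-02,  7.47902552e-03,  2.56363728e-05]), 'position': array([0.24833049, 0.57324199, 0.24171141]), 'tool_rot': array([[ 3.97482630e-01,  9.17609615e-01, -3.90716555e-04],
       [ 9.17609038e-01, -3.97482819e-01, -1.03071996e-03],
       [-1.10110167e-03,  5.11682389e-05, -9.99999392e-01]]), 'wrist_force': array([-0.80005549,  0.38962442,  0.5792609 ]), 'ft_torque': array([ 0.03359955, -0.02620433,  0.02085484]), 'opening': 0.08563123247045767}
```

View pics/s0b.png

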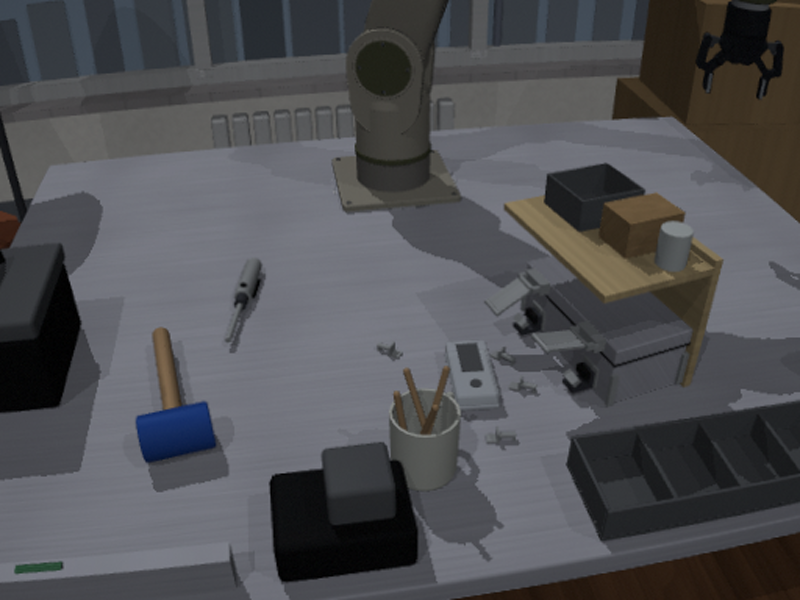

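View pics/t0b.png

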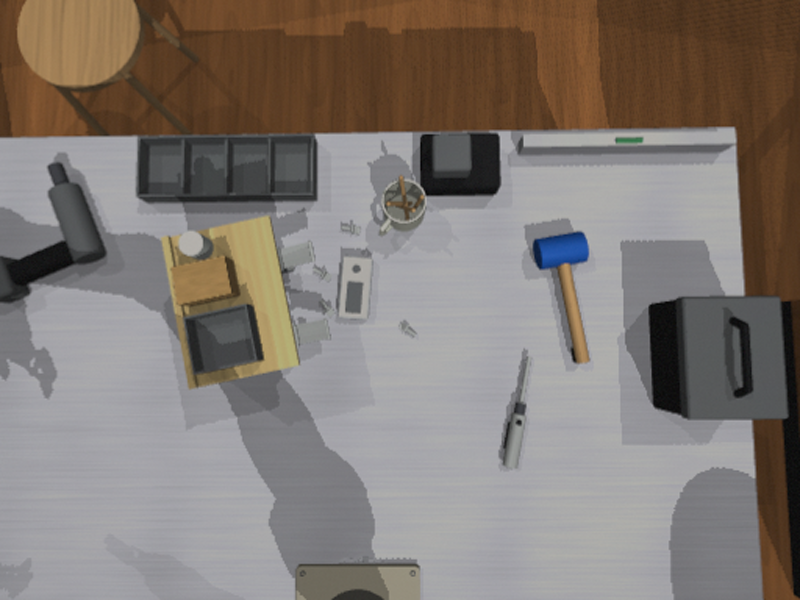

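The scene view shows both latches (about (510,295) and (560,340) of 800x600) sticking out. In the top view the case front faces world -y, the latch flaps are at about (298,253) and (313,330), and the shelf pins and stud finder lie just in front of it. The documented rows have no tilt, so I'll check the pendant's usage text.

```bash
python3 -m pendant; python3 -m pendant --help; python3 -c "
from bench import ctrl;print([a for a in dir(ctrl) if a[0]!='_'],ctrl.get_obs()['clock'],ctrl.tcp_to_tips)"
```

```text
['PlanningError', 'finish_job', 'get_obs', 'grab_frame', 'tcp_to_tips'] 0.15 0.011invalid input
invalid input: not JSON, or not a number
```

Run:
```python
import cv2
i=cv2.imread('pics/s0.png')[150:270,290:470];j=cv2.imread('pics/t0.png')[130:260,90:240]
import numpy as np
i=cv2.resize(i,(800,533),interpolation=3);cv2.imwrite('pics/c0.png',i)
cv2.imwrite('pics/c1.png',cv2.resize(j,(690,598),interpolation=3))
```

```text
(no output)
```

View pics/c0.png

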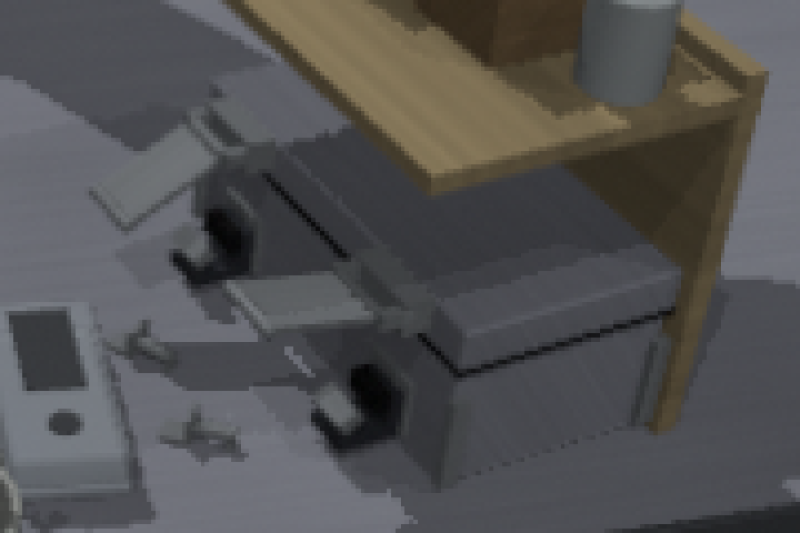

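View pics/c1.png

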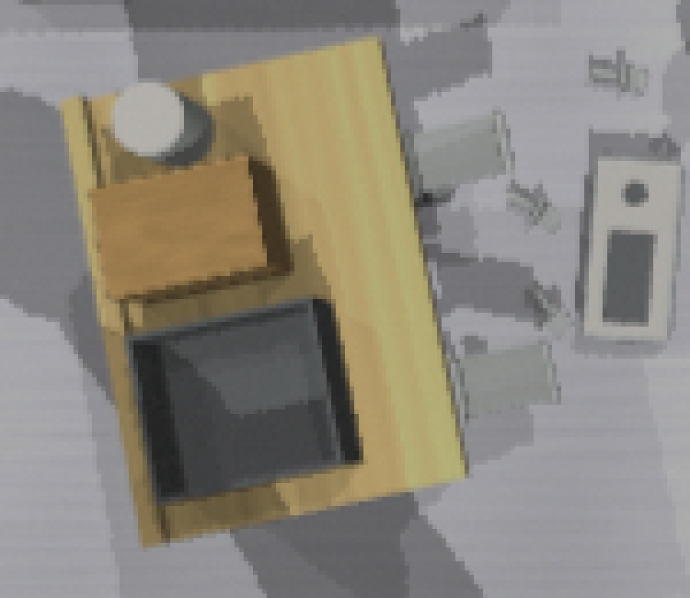

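The crops show the left latch (far in the scene, lower in the top view) and the right one, each with its catch beneath. Two shelf pins lie in front, between the latches. Next is the case pose.

Run:
```python
from h import *
T=lambda u,v:(90+u/4.6,130+v/4.6)
S=lambda u,v:(290+u/4.444,150+v/4.444)
a=plane('t0',*T(381,39),.195);b=plane('t0',*T(468,476),.195)
print('edge',a,b,np.linalg.norm(a-b))
u=(a-b)/np.linalg.norm(a-b)
print('tri R corner low',tri([('s0',*S(431,192)),('t0',*T(381,39))]) if 0 else '')
# case frame: front=-x. corners: b nearer base
for n,p in(('imgtop',T(381,39)),('imgbot',T(468,476))): print(n,plane('t0',*p,.185))
for n,p,q in(('R nose a',S(90,193),T(540,345)),('R nose b',S(125,228),T(558,402))): pass
# latch nose corners in both views: far(left)=S, top-view lower
print('far latch nose',tri([('s0',*S(107,210)),('t0',*T(554,373))]))
print('near latch nose',tri([('s0',*S(245,307)),('t0',*T(505,142))]))
print('pins',[plane('t0',*T(*p),.008).round(3) for p in((615,72),(535,205),(547,303))])
print('stud',[plane('t0',*T(*p),.026).round(3) for p in((598,157),(683,157),(665,340),(583,337))])
print('mug',plane('t0',403*.64,203*.64,.095),'shelf corner near scene',plane('s0',*S(432,190),.185))
```

```text
edge [0.73542678 0.12524835 0.195     ] [0.49294311 0.07480754 0.195     ] 0.24767439540391592
tri R corner low 
imgtop [0.73766937 0.12762213 0.185     ]
imgbot [0.49258528 0.07664038 0.185     ]
far latch nose (array([0.55237883, 0.04810372, 0.05881282]), [np.float64(0.0020188083899484927), np.float64(0.0020188083899485053)])
near latch nose (array([0.69222151, 0.07187344, 0.10053612]), [np.float64(0.0009246338807667739), np.float64(0.0009246338807668138)])
pins [array([0.753, 0.013, 0.008]), array([0.665, 0.066, 0.008]), array([0.599, 0.058, 0.008])]
stud [array([0.694, 0.022, 0.026]), array([ 0.693, -0.034,  0.026]), array([ 0.574, -0.021,  0.026]), array([0.576, 0.032, 0.026])]
mug [ 0.77995438 -0.09297339  0.095     ] shelf corner near scene [0.7344373  0.13159306 0.185     ]
```

```bash
python3 -m pendant '[{"dp":[0,0,-60]},{"dp":[0,0,-120]},{"dp":[0,0,-180]},{"dp":[0,0,-240]},{"dp":[0,0,-300]},{"dp":[0,0,-360]},{"dp":[0,0,-420]},{"dp":[0,0,-480]}]' 1; python3 -c "
from bench import ctrl;o=ctrl.get_obs();print(o['joint_pos'].round(3),o['position'].round(3),o['tool_rot'].round(3).tolist())"
```

```text
[-1.185  0.333 -0.065  1.461  0.022  1.35  -0.088] [0.248 0.573 0.242] [[0.397, 0.918, -0.0], [0.918, -0.397, -0.001], [-0.001, 0.0, -1.0]]validation failed for argument at $[0]...
```

```bash
python3 -m pendant '[{"dp":[0,0,-60],"roll":0},{"dp":[0,0,-120],"roll":0},{"dp":[0,0,-180],"roll":0},{"dp":[0,0,-240],"roll":0},{"dp":[0,0,-300],"roll":0},{"dp":[0,0,-360],"roll":0},{"dp":[0,0,-420],"roll":0},{"dp":[0,0,-480],"roll":0}]' 1; python3 -c "
from bench import ctrl;o=ctrl.get_obs();print(o['joint_pos'].round(3),o['position'].round(3),o['tool_rot'].round(3).tolist())"
```

```text
clock: 1.15
position: [0.2327, 0.5482, 0.6243]
tool_rot: [[0.397, 0.917, 0.041], [0.912, -0.399, 0.097], [0.105, -0.001, -0.994]]
wrist_force: [-0.8, 2.0, -0.2]
opening: -0.0
[-1.567  0.373  0.63   0.656 -0.267  2.058  0.038] [0.233 0.548 0.624] [[0.397, 0.917, 0.041], [0.912, -0.399, 0.097], [0.105, -0.001, -0.994]]
```

```bash
python3 -m pendant '[{"dp":[-14,-42,-2],"roll":-5},{"dp":[-28,-84,-3],"roll":-10},{"dp":[-42,-126,-5],"roll":-15},{"dp":[-56,-168,-6],"roll":-20},{"dp":[-70,-210,-7],"roll":-25},{"dp":[-84,-252,-8],"roll":-30},{"dp":[-98,-294,-10],"roll":-35},{"dp":[-112,-333,-11],"roll":-35}]'; python3 -c "
from bench import ctrl;o=ctrl.get_obs();print(o['joint_pos'].round(3),o['position'].round(3),o['tool_rot'].round(3).tolist())"
```

```text
clock: 2.15
position: [-0.1189, 0.5772, 0.6208]
tool_rot: [[-0.203, 0.978, 0.041], [0.975, 0.198, 0.1], [0.09, 0.06, -0.994]]
wrist_force: [0.1, 0.7, 0.1]
opening: 0.0002
[-2.162  0.352  0.515  0.674 -0.135  2.058  0.022] [-0.119  0.577  0.621] [[-0.203, 0.978, 0.041], [0.975, 0.198, 0.1], [0.09, 0.06, -0.994]]
```

```bash
python3 -m pendant '[{"dp":[10,0,-60],"roll":0},{"dp":[20,0,-120],"roll":0},{"dp":[30,0,-180],"roll":0},{"dp":[40,0,-240],"roll":0},{"dp":[50,0,-300],"roll":0},{"dp":[60,0,-350],"roll":0},{"dp":[60,0,-350],"roll":0},{"dp":[60,0,-350],"roll":0}]'; python3 -c "
from bench import ctrl;o=ctrl.get_obs();print(o['joint_pos'].round(3),o['position'].round(3),o['tool_rot'].round(3).tolist())"
```

```text
clock: 3.15
position: [-0.0825, 0.5311, 0.7143]
tool_rot: [[-0.181, 0.983, -0.018], [0.948, 0.179, 0.264], [0.263, 0.03, -0.964]]
wrist_force: [-1.0, 1.1, -0.3]
opening: 0.0001
[-2.28   0.225  0.717  0.635 -0.18   2.059  0.053] [-0.082  0.531  0.714] [[-0.181, 0.983, -0.018], [0.948, 0.179, 0.264], [0.263, 0.03, -0.964]]
```

```bash
python3 -m pendant '[{"dp":[30,0,-55],"roll":0},{"dp":[60,0,-110],"roll":0},{"dp":[90,0,-165],"roll":0},{"dp":[120,0,-220],"roll":0},{"dp":[150,0,-275],"roll":0},{"dp":[180,0,-330],"roll":0},{"dp":[210,0,-385],"roll":0},{"dp":[210,0,-385],"roll":0}]'; python3 -c "
from bench import ctrl;o=ctrl.get_obs();print(o['joint_pos'].round(3),o['position'].round(3),o['tool_rot'].round(3).tolist())"
```

```text
clock: 4.15
position: [-0.0894, 0.5396, 0.7437]
tool_rot: [[-0.179, 0.983, -0.029], [0.926, 0.178, 0.332], [0.332, 0.032, -0.943]]
wrist_force: [-0.1, 0.1, -0.3]
opening: -0.0001
[-2.182  0.246  0.599  0.53  -0.17   2.058  0.029] [-0.089  0.54   0.744] [[-0.179, 0.983, -0.029], [0.926, 0.178, 0.332], [0.332, 0.032, -0.943]]
```

```bash
python3 -m pendant '[{"dp":[20,0,-58],"roll":0},{"dp":[40,0,-116],"roll":0},{"dp":[60,0,-174],"roll":0},{"dp":[80,0,-232],"roll":0},{"dp":[100,0,-290],"roll":0},{"dp":[120,0,-348],"roll":0},{"dp":[140,0,-406],"roll":0},{"dp":[160,0,-464],"roll":0},{"dp":[180,0,-522],"roll":0},{"dp":[200,0,-580],"roll":0}]'; python3 -c "
from bench import ctrl;o=ctrl.get_obs();print(o['joint_pos'].round(3),o['position'].round(3),o['tool_rot'].round(3).tolist())"
```

```text
clock: 5.4
position: [-0.0862, 0.4911, 0.7838]
tool_rot: [[-0.176, 0.984, -0.04], [0.9, 0.178, 0.399], [0.399, 0.034, -0.916]]
wrist_force: [0.2, 0.9, 0.0]
opening: 0.0002
[-2.472  0.148  0.856  0.567 -0.138  2.058  0.021] [-0.086  0.491  0.784] [[-0.176, 0.984, -0.04], [0.9, 0.178, 0.399], [0.399, 0.034, -0.916]]
```

```bash
for i in 1; do python3 -m pendant '[{"dp":[150,0,-100],"roll":0},{"dp":[300,0,-200],"roll":0},{"dp":[450,0,-300],"roll":0}]' | grep rot; python3 -m pendant '[{"dp":[150,0,-100],"roll":0},{"dp":[300,0,-200],"roll":0},{"dp":[450,0,-300],"roll":0}]'|grep rot;  python3 -m pendant '[{"dp":[30,0,-100],"roll":0},{"dp":[60,0,-200],"roll":0},{"dp":[90,0,-300],"roll":0}]'|grep rot;python3 -m pendant '[{"dp":[30,0,-100],"roll":0},{"dp":[60,0,-200],"roll":0},{"dp":[90,0,-300],"roll":0}]'|grep rot; done; python3 -c "
from bench import ctrl;o=ctrl.get_obs();print(o['clock'],o['joint_pos'].round(3),o['position'].round(3),o['tool_rot'].round(3).tolist())"
```

```text
tool_rot: [[-0.174, 0.984, -0.05], [0.873, 0.177, 0.454], [0.456, 0.035, -0.889]]
tool_rot: [[-0.17, 0.984, -0.058], [0.845, 0.176, 0.505], [0.507, 0.037, -0.861]]
tool_rot: [[-0.167, 0.984, -0.067], [0.814, 0.176, 0.553], [0.556, 0.037, -0.83]]
tool_rot: [[-0.161, 0.984, -0.078], [0.778, 0.175, 0.603], [0.607, 0.037, -0.794]]
6.9 [-2.575  0.132  1.014  0.347 -0.193  2.059  0.007] [-0.089  0.449  0.887] [[-0.161, 0.984, -0.078], [0.778, 0.175, 0.603], [0.607, 0.037, -0.794]]
```

```bash
python3 -m pendant '[{"dp":[-28,40,18],"roll":0},{"dp":[-56,80,36],"roll":0},{"dp":[-84,120,55],"roll":0},{"dp":[-112,160,73],"roll":0},{"dp":[-140,200,91],"roll":0},{"dp":[-168,240,110],"roll":0},{"dp":[-196,280,128],"roll":0},{"dp":[-224,320,146],"roll":0},{"dp":[-224,320,146],"roll":0}]'; python3 -c "
from bench import ctrl;o=ctrl.get_obs();print(o['clock'],o['joint_pos'].round(3),o['position'].round(3),o['tool_rot'].round(3).tolist())"
```

```text
clock: 8.02
position: [0.2549, 0.417, 0.6445]
tool_rot: [[-0.154, 0.985, -0.076], [0.781, 0.169, 0.602], [0.605, 0.034, -0.795]]
wrist_force: [-0.7, 0.0, 0.7]
opening: -0.0
8.025 [-2.076 -0.482  0.704  1.36   0.087  1.533  0.444] [0.255 0.417 0.645] [[-0.154, 0.985, -0.076], [0.781, 0.169, 0.602], [0.605, 0.034, -0.795]]
```

```bash
python3 -m pendant '[{"dp":[-42,24,-8],"roll":0},{"dp":[-84,48,-16],"roll":0},{"dp":[-126,72,-24],"roll":0},{"dp":[-168,96,-32],"roll":0},{"dp":[-210,120,-40],"roll":0},{"dp":[-252,144,-48],"roll":0},{"dp":[-294,168,-56],"roll":0},{"dp":[-334,191,-64],"roll":0},{"dp":[-334,191,-64],"roll":0}]'; python3 -c "
from bench import ctrl;o=ctrl.get_obs();print(o['clock'],o['joint_pos'].round(3),o['position'].round(3),o['tool_rot'].round(3).tolist())"
```

```text
clock: 9.15
position: [0.4989, 0.1518, 0.5002]
tool_rot: [[-0.158, 0.984, -0.077], [0.78, 0.172, 0.601], [0.605, 0.035, -0.796]]
wrist_force: [-0.6, 0.6, -0.2]
opening: 0.0001
9.15 [-1.814 -0.499  1.333  1.41  -0.128  1.628  1.28 ] [0.499 0.152 0.5  ] [[-0.158, 0.984, -0.077], [0.78, 0.172, 0.601], [0.605, 0.035, -0.796]]
```

```bash
python3 -m pendant '[{"dp":[-47,3,2],"roll":0},{"dp":[-95,6,4],"roll":0},{"dp":[-142,9,6],"roll":0},{"dp":[-190,12,8],"roll":0},{"dp":[-237,15,10],"roll":0},{"dp":[-284,18,11],"roll":0},{"dp":[-284,18,11],"roll":0}]'
python3 - <<'E'
from h import *
o=ctrl.get_obs();print(o['clock'],o['joint_pos'].round(3),o['position'].round(3),o['tool_rot'].round(3).tolist())
a=snap('scene','s1');b=snap('wrist','w1')
cv2.imwrite('pics/sw1.png',cv2.resize(np.hstack([a,b])[:,:,::-1],(800,300),interpolation=cv2.INTER_AREA))
E
```

```text
clock: 10.02
position: [0.4578, -0.0066, 0.3579]
tool_rot: [[-0.158, 0.987, -0.029], [0.799, 0.146, 0.583], [0.579, 0.069, -0.812]]
wrist_force: [0.7, -0.9, 0.2]
opening: -0.0002
10.025 [-1.367 -0.5    1.339  1.726 -0.138  1.535  1.686] [ 0.458 -0.007  0.358] [[-0.158, 0.987, -0.029], [0.799, 0.146, 0.583], [0.579, 0.069, -0.812]]
```

View pics/sw1.png

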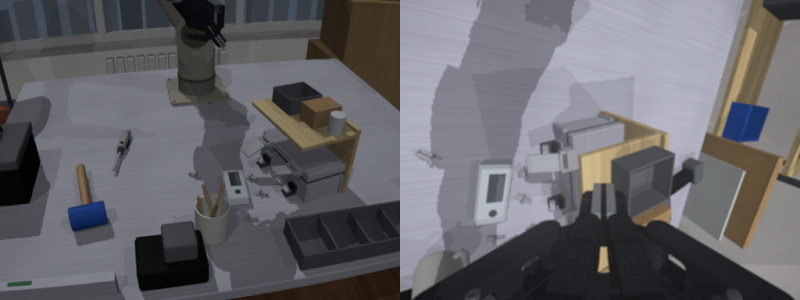

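The scene view shows the tool leaning the right way but stuck short of the case, because q2 and q3 are at their limits. I'll fit the arm's kinematics to the recorded poses so I can plan a better path.

```bash
cat > kin.py <<'E'
import numpy as np, itertools
from scipy.optimize import least_squares
from scipy.spatial.transform import Rotation as Ro
S=[([-1.1846,.3327,-.0647,1.4607,.0216,1.3499,-.0885],[.2483,.5732,.2417],[[.3975,.9176,-.0004],[.9176,-.3975,-.001],[-.0011,0,-1]]),
([-1.567,.373,.63,.656,-.267,2.058,.038],[.2327,.5482,.6243],[[0.397,0.917,0.041],[0.912,-0.399,0.097],[0.105,-0.001,-0.994]]),
([-2.162,.352,.515,.674,-.135,2.058,.022],[-.1189,.5772,.6208],[[-0.203,0.978,0.041],[0.975,0.198,0.1],[0.09,0.06,-0.994]]),
([-2.28,.225,.717,.635,-.18,2.059,.053],[-.0825,.5311,.7143],[[-0.181,0.983,-0.018],[0.948,0.179,0.264],[0.263,0.03,-0.964]]),
([-2.182,.246,.599,.53,-.17,2.058,.029],[-.0894,.5396,.7437],[[-0.179,0.983,-0.029],[0.926,0.178,0.332],[0.332,0.032,-0.943]]),
([-2.472,.148,.856,.567,-.138,2.058,.021],[-.0862,.4911,.7838],[[-0.176,0.984,-0.04],[0.9,0.178,0.399],[0.399,0.034,-0.916]]),
([-2.575,.132,1.014,.347,-.193,2.059,.007],[-.089,.449,.887],[[-0.161,0.984,-0.078],[0.778,0.175,0.603],[0.607,0.037,-0.794]]),
([-2.076,-.482,.704,1.36,.087,1.533,.444],[.2549,.417,.6445],[[-0.154,0.985,-0.076],[0.781,0.169,0.602],[0.605,0.034,-0.795]]),
([-1.814,-.499,1.333,1.41,-.128,1.628,1.28],[.4989,.1518,.5002],[[-0.158,0.984,-0.077],[0.78,0.172,0.601],[0.605,0.035,-0.796]]),
([-1.367,-.5,1.339,1.726,-.138,1.535,1.686],[.4578,-.0066,.3579],[[-0.158,0.987,-0.029],[0.799,0.146,0.583],[0.579,0.069,-0.812]])]
LO=np.array([-2.6,-.5,-1.47,.16,-1.27,.06,-2.6]);HI=np.array([2.6,2.12,1.34,2.42,4.41,2.06,2.6])
AX='zyzyzyz'
def fk(q,g,full=False):
    # g: signs handled outside; g[0:8*3] link offsets
    R=np.eye(3);p=np.zeros(3);P=[]
    for i in range(7):
        p=p+R@g[3*i:3*i+3];P.append(p)
        R=R@Ro.from_euler(AX[i],SG[i]*q[i]).as_matrix()
    p=p+R@g[21:24];P.append(p);R=R@Ro.from_euler('z',g[24]).as_matrix()
    return (p,R,P) if full else (p,R)
SG=None
def resid(g):
    r=[]
    for q,x,M in S:
        p,R=fk(q,g);r+=list((p-x)*3)+list((R-np.array(M)).ravel())
    return np.r_[r,1e-3*g[:24]]
def fit():
    global SG;best=None
    for s in itertools.product([1,-1],repeat=4):
        SG=[s[0],1,s[1],1,s[2],1,s[3]]
        for t0 in(0,np.pi):
            g0=np.zeros(25);g0[[2,8,14,20]]=[.3,.3,.3,.2];g0[24]=t0
            l=least_squares(resid,g0,max_nfev=40)
            if best is None or l.cost<best[0]: best=(l.cost,SG,l.x)
    return best
if __name__=='__main__':
    c,sg,g=fit();SG=sg;print(c,sg,g.round(4).tolist());np.savez('kin.npz',sg=sg,g=g)
    for q,x,M in S:
        p,R=fk(q,g);print(np.linalg.norm(p-x).round(4),np.linalg.norm(R-M).round(3))
else:
    try:
        d=np.load('kin.npz');SG=d['sg'];G=d['g']
    except OSError: pass
E
time python3 kin.py
```

```text
9.040713662334867e-06 [-1, 1, -1, 1, -1, 1, -1] [0.0003, 0.0004, 0.1291, -0.0004, -0.0109, 0.1291, 0.0004, -0.0109, 0.2245, -0.0003, -0.012, 0.2245, -0.0001, -0.012, 0.2451, 0.0003, 0.0001, 0.2451, 0.0001, 0.0001, 0.1661, 0.0004, 0.0001, 0.1661, 3.1416]
0.0001 0.0
0.0001 0.001
0.0001 0.001
0.0002 0.001
0.0002 0.001
0.0003 0.001
0.0001 0.001
0.0002 0.001
0.0003 0.002
0.0002 0.001
real	0m25.514s
user	0m25.951s
sys	0m0.104s
```

```bash
cat > ik.py <<'E'
from kin import *
import kin
def rotz(M,a): return M@Ro.from_euler('z',a).as_matrix()
def ikres(q,x,M): 
    p,R=fk(q,G);return np.r_[(p-x)*5,Ro.from_matrix(M.T@R).as_rotvec()]
def solve(x,M,q0,reg=1e-3,qr=None):
    qr=(LO+HI)/2 if qr is None else qr
    f=lambda q:np.r_[ikres(q,x,M),reg*(q-qr)]
    l=least_squares(f,np.clip(q0,LO+1e-3,HI-1e-3),bounds=(LO,HI),max_nfev=60)
    return l.x,np.linalg.norm(ikres(l.x,x,M))
E
python3 - <<'E'
from ik import *
M0=np.array(S[-1][2])
rng=np.random.default_rng(0)
xc=np.array([-.2036,.979,0]);yc=np.array([-.979,-.2036,0]);O=np.array([.593,.201,0])
for nm,y in(('L',.07),('R',-.07)):
  tip=O-.095*xc+y*yc+[0,0,.045];x=tip-.011*M0[:,2]
  for roll in(0,-90,90,180):
    M=rotz(M0,np.radians(roll)); sols=[]
    for k in range(12):
        q,e=solve(x,M,rng.uniform(LO,HI))
        if e<.01: sols.append(q)
    sols.sort(key=lambda q:-np.min(np.minimum(q-LO,HI-q)))
    print(nm,roll,len(sols),x.round(3))
    for q in sols[:3]: print('   ',q.round(2),'marg',np.min(np.minimum(q-LO,HI-q)).round(2))
E
```

```text
L 0 5 [0.544 0.087 0.054]
    [ 0.7   0.59 -0.73  1.82 -0.29  0.95  1.97] marg 0.6
    [ 1.02  0.89 -1.21  1.8   0.23  0.97  1.58] marg 0.26
    [-0.08  0.48  0.22  1.86 -0.82  1.11  2.36] marg 0.24
L -90 4 [0.544 0.087 0.054]
    [-0.25  0.5   0.43  1.87 -0.91  1.17 -2.29] marg 0.31
    [ 0.15  0.47 -0.05  1.85 -0.7   1.05 -2.44] marg 0.16
    [ 0.31  0.48 -0.24  1.84 -0.6   1.02 -2.51] marg 0.09
L 90 6 [0.544 0.087 0.054]
    [ 0.75  0.62 -0.79  1.81 -0.24  0.94  0.37] marg 0.61
    [ 0.58  0.54 -0.57  1.82 -0.41  0.97  0.49] marg 0.6
    [ 0.44  0.51 -0.4   1.83 -0.52  0.99  0.57] marg 0.59
L 180 6 [0.544 0.087 0.054]
    [ 0.53  0.53 -0.51  1.83 -0.45  0.98 -1.05] marg 0.59
    [ 0.53  0.53 -0.5   1.83 -0.46  0.98 -1.05] marg 0.59
    [ 0.4   0.5  -0.34  1.83 -0.55  1.   -0.98] marg 0.59
R 0 5 [0.681 0.116 0.054]
    [ 0.51  0.82 -0.69  1.44 -0.16  1.05  1.81] marg 0.78
    [ 0.31  0.74 -0.38  1.45 -0.42  1.07  1.97] marg 0.63
    [ 0.64  0.92 -0.92  1.43  0.07  1.05  1.66] marg 0.55
R -90 3 [0.681 0.116 0.054]
    [-0.43  0.82  0.7   1.5  -1.14  1.38 -2.34] marg 0.13
    [ 0.03  0.7   0.02  1.47 -0.71  1.15 -2.56] marg 0.04
    [ 0.09  0.7  -0.07  1.47 -0.65  1.13 -2.6 ] marg 0.0
R 90 9 [0.681 0.116 0.054]
    [ 0.41  0.77 -0.54  1.44 -0.3   1.06  0.33] marg 0.93
    [ 0.44  0.78 -0.57  1.44 -0.26  1.05  0.31] marg 0.9
    [ 0.35  0.75 -0.44  1.45 -0.38  1.07  0.38] marg 0.89
R 180 10 [0.681 0.116 0.054]
    [ 0.43  0.78 -0.56  1.44 -0.28  1.05 -1.25] marg 0.91
    [ 0.35  0.75 -0.44  1.45 -0.38  1.07 -1.19] marg 0.89
    [ 0.48  0.8  -0.64  1.44 -0.21  1.05 -1.3 ] marg 0.83
```

```bash
cat > sim.py <<'E'
from ik import *
def step(q,x,M,lam=.02):
    f=lambda z:np.r_[ikres(z,x,M),lam*(z-q)]
    return least_squares(f,np.clip(q,LO+1e-4,HI-1e-4),bounds=(LO,HI),max_nfev=15).x
def run(q,d,roll,n,lam=.02):
    p,R=fk(q,G)
    for i in range(1,n+1):
        t=i/n; q=step(q,p+R@np.array(d)*t,rotz(R,np.radians(roll*t)),lam)
    return q
E
python3 - <<'E'
from sim import *
for lam in(.005,.02,.05):
    print(lam)
    print(run(np.array(S[6][0]),[-.224,.320,.146],0,8,lam).round(2),S[7][0])
    print(run(np.array(S[7][0]),[-.334,.191,-.064],0,8,lam).round(2),S[8][0])
    q=run(np.array(S[8][0]),[-.284,.018,.011],0,6,lam);print(q.round(2),fk(q,G)[0].round(3),S[9][0],S[9][1])
E
```

```text
0.005
[-2.12 -0.5   0.7   1.36  0.12  1.54  0.42] [-2.076, -0.482, 0.704, 1.36, 0.087, 1.533, 0.444]
[-1.81 -0.49  1.34  1.41 -0.14  1.63  1.29] [-1.814, -0.499, 1.333, 1.41, -0.128, 1.628, 1.28]
[-1.35 -0.5   1.34  1.75 -0.01  1.3   1.68] [ 0.527 -0.045  0.331] [-1.367, -0.5, 1.339, 1.726, -0.138, 1.535, 1.686] [0.4578, -0.0066, 0.3579]
0.02
[-2.12 -0.5   0.7   1.36  0.12  1.54  0.42] [-2.076, -0.482, 0.704, 1.36, 0.087, 1.533, 0.444]
[-1.81 -0.5   1.33  1.41 -0.13  1.63  1.28] [-1.814, -0.499, 1.333, 1.41, -0.128, 1.628, 1.28]
[-1.35 -0.5   1.34  1.75 -0.01  1.3   1.68] [ 0.527 -0.045  0.331] [-1.367, -0.5, 1.339, 1.726, -0.138, 1.535, 1.686] [0.4578, -0.0066, 0.3579]
0.05
[-2.12 -0.5   0.7   1.36  0.12  1.54  0.42] [-2.076, -0.482, 0.704, 1.36, 0.087, 1.533, 0.444]
[-1.81 -0.5   1.33  1.41 -0.13  1.63  1.28] [-1.814, -0.499, 1.333, 1.41, -0.128, 1.628, 1.28]
[-1.35 -0.5   1.34  1.75 -0.01  1.3   1.68] [ 0.527 -0.045  0.331] [-1.367, -0.5, 1.339, 1.726, -0.138, 1.535, 1.686] [0.4578, -0.0066, 0.3579]
```

```bash
cat > srch.py <<'E'
from sim import *
import sys,time
q0=np.array(S[-1][0]);M0=fk(q0,G)[1]
xc=np.array([-.2036,.979,0]);yc=np.array([-.979,-.2036,0]);O=np.array([.593,.201,0])
goal=O-.17*xc+[0,0,.2]-.011*M0[:,2]
print('goal',goal.round(3))
rng=np.random.default_rng(int(sys.argv[1]));T=time.time();out=[]
def leg(q,x,roll):
    p,R=fk(q,G);d=R.T@(x-p);n=max(3,int(np.ceil(np.linalg.norm(x-p)/.08)),int(abs(roll)/20))
    q=run(q,d,roll,n);return q,np.linalg.norm(fk(q,G)[0]-x)
while time.time()-T<170:
    q=q0;W=[];ok=True;k=rng.integers(1,4)
    rolls=rng.choice([0,30,60,90,120,-60,-120],k+1)
    for j in range(k):
        a=rng.uniform(-1.8,1.2);r=rng.uniform(.3,.75);x=np.array([r*np.cos(a),r*np.sin(a),rng.uniform(.35,.8)])
        q,e=leg(q,x,rolls[j]);W.append((x.round(3).tolist(),int(rolls[j])))
        if e>.03: ok=False;break
    if not ok: continue
    q,e=leg(q,goal,rolls[k])
    if e>.01: continue
    out.append((np.min(np.minimum(q-LO,HI-q)),W,int(rolls[k]),q.round(2).tolist(),fk(q,G)[1][:,2].round(2).tolist()))
out.sort(key=lambda o:-o[0])
for o in out[:4]: print(o)
E
nproc; (for s in 1 2 3 4; do python3 srch.py $s & done; wait)
```

```text
4
goal [0.628 0.028 0.209]
(np.float64(0.7705171613943382), [([0.545, 0.229, 0.382], 0), ([-0.017, -0.4, 0.397], 30), ([0.594, -0.214, 0.609], 0)], 120, [0.49, 0.32, -0.46, 1.65, -0.34, 1.07, -0.73], [0.17, 0.41, -0.89])
(np.float64(0.6928475355731889), [([0.337, 0.553, 0.757], 90), ([0.261, 0.448, 0.512], -60), ([-0.029, -0.497, 0.448], 60)], 0, [0.13, 0.43, -0.06, 1.45, -0.38, 1.37, 0.36], [-0.06, 0.39, -0.92])
(np.float64(0.6760521562505908), [([0.267, 0.516, 0.623], 30), ([0.29, 0.586, 0.705], -60), ([-0.031, -0.465, 0.388], 120)], 30, [0.14, 0.45, 0.01, 1.47, -0.53, 1.38, -0.06], [-0.04, 0.51, -0.86])
(np.float64(0.6543201750130812), [([-0.003, -0.429, 0.422], 0)], 90, [-0.37, 0.42, 0.59, 1.55, -0.62, 1.34, 0.36], [0.02, 0.36, -0.93])
goal [0.628 0.028 0.209]
(np.float64(0.7463619684894383), [([0.208, 0.475, 0.719], 60), ([0.001, -0.448, 0.446], 90), ([0.431, 0.217, 0.719], -60)], 30, [0.08, 0.4, 0.05, 1.52, -0.49, 1.31, -0.09], [0.01, 0.44, -0.9])
(np.float64(0.639195205056782), [([0.33, 0.084, 0.411], -60), ([0.586, -0.165, 0.721], 30), ([0.548, 0.065, 0.752], 90)], 0, [0.91, 
[... 1097 characters left out ...]
65, 1.41, -1.54], [-0.03, 0.58, -0.81])
goal [0.628 0.028 0.209]
(np.float64(0.7486210663359218), [([-0.011, -0.323, 0.445], 30)], 120, [0.19, 0.41, -0.1, 1.5, -0.42, 1.31, -0.69], [-0.01, 0.44, -0.9])
(np.float64(0.7335898369365282), [([-0.002, -0.331, 0.39], 30), ([0.407, 0.344, 0.408], 60), ([0.53, -0.121, 0.573], 30)], 60, [0.69, 0.55, -0.74, 1.47, -0.22, 1.29, -1.32], [-0.01, 0.53, -0.85])
(np.float64(0.7295534699164448), [([-0.057, -0.332, 0.447], 30)], 60, [0.03, 0.4, 0.09, 1.5, -0.47, 1.33, 0.37], [-0.01, 0.41, -0.91])
(np.float64(0.7131712202628047), [([0.235, 0.365, 0.593], 30), ([0.581, -0.319, 0.388], 120)], -60, [0.43, 0.49, -0.34, 1.47, -0.47, 1.35, 0.43], [-0.02, 0.58, -0.81])
```

Run:
```python
from sim import *
q=np.array(S[-1][0])
for x,roll in(([.235,.365,.593],30),([.581,-.319,.388],120),([.628,.028,.209],-60)):
    p,R=fk(q,G);d=R.T@(np.array(x)-p);n=max(int(np.ceil(np.linalg.norm(d)/.055)),int(np.ceil(abs(roll)/10)))
    print('dp',(d*1000).round(),'roll',roll,'n',n)
    for i in range(1,n+1):
        t=i/n;qn=step(q,p+R@d*t,rotz(R,np.radians(roll*t)))
        pp,RR,P=fk(qn,G,True)
        if i%3==0 or i==n: print('  ',qn.round(2),'maxdq',abs(qn-q).max().round(2),'err',np.linalg.norm(pp-(p+R@d*t)).round(3),'elbow',P[3].round(2),'wrist',P[5].round(2),'tcp',pp.round(2),'z',RR[:,2].round(2))
        q=qn
```

```text
dp [ 469. -150.   32.] roll 30 n 9
   [-1.1  -0.5   0.81  1.79 -0.24  1.53  1.23] maxdq 0.16 err 0.0 elbow [-0.07 -0.21  0.65] wrist [ 0.39 -0.08  0.71] tcp [0.38 0.12 0.44] z [-0.03  0.58 -0.81]
   [-1.03 -0.49  0.44  1.73 -0.32  1.51  0.75] maxdq 0.16 err 0.0 elbow [-0.08 -0.2   0.65] wrist [0.32 0.05 0.78] tcp [0.31 0.24 0.51] z [-0.03  0.58 -0.81]
   [-1.03 -0.39  0.16  1.55 -0.35  1.5   0.29] maxdq 0.15 err 0.0 elbow [-0.06 -0.16  0.67] wrist [0.24 0.17 0.86] tcp [0.24 0.36 0.59] z [-0.03  0.58 -0.81]
dp [-510.  558. -242.] roll 120 n 15
   [-0.9  -0.45  0.38  1.65 -0.38  1.6   0.19] maxdq 0.08 err 0.0 elbow [-0.1  -0.18  0.66] wrist [0.31 0.03 0.82] tcp [0.3  0.23 0.55] z [-0.03  0.58 -0.81]
   [-0.78 -0.36  0.67  1.63 -0.41  1.72  0.16] maxdq 0.11 err 0.0 elbow [-0.09 -0.14  0.68] wrist [ 0.38 -0.1   0.78] tcp [0.37 0.09 0.51] z [-0.03  0.58 -0.81]
   [-0.61  0.01  1.04  1.5  -0.59  1.9   0.27] maxdq 0.18 err 0.0 elbow [ 0.01 -0.02  0.71] wrist [ 0.45 -0.24  0.74] tcp [ 0.44 -0.05  0.47] z [-0.03  0.58 -0.81]
   [-0.02  0.43  0.86  1.23 -0.79  2.06  0.19] maxdq 0.24 err 0.0 elbow [ 0.18 -0.02  0.67] wrist [ 0.52 -0.38  0.7 ] tcp [ 0.51 -0.18  0.43] z [-0.03  0.58 -0.81]
   [ 0.67  0.71 -0.02  0.74 -0.52  2.06 -0.39] maxdq 0.41 err 0.0 elbow [ 0.21 -0.21  0.6 ] wrist [ 0.59 -0.51  0.66] tcp [ 0.58 -0.32  0.39] z [-0.02  0.58 -0.81]
dp [-103. -156.  346.] roll -60 n 8
   [ 0.59  0.54 -0.14  1.14 -0.47  1.77 -0.06] maxdq 0.11 err 0.0 elbow [ 0.18 -0.16  0.64] wrist [ 0.61 -0.38  0.59] tcp [ 0.6  -0.19  0.32] z [-0.03  0.58 -0.81]
   [ 0.51  0.48 -0.27  1.37 -0.47  1.51  0.24] maxdq 0.1 err 0.0 elbow [ 0.17 -0.13  0.65] wrist [ 0.63 -0.25  0.52] tcp [ 0.62 -0.06  0.25] z [-0.03  0.58 -0.81]
   [ 0.44  0.49 -0.35  1.47 -0.46  1.35  0.43] maxdq 0.09 err 0.0 elbow [ 0.18 -0.12  0.65] wrist [ 0.64 -0.17  0.48] tcp [0.63 0.03 0.21] z [-0.03  0.58 -0.81]
```

```bash
python3 -m pendant '[{"dp":[52,-17,4],"roll":3.3},{"dp":[104,-33,7],"roll":6.7},{"dp":[156,-50,11],"roll":10},{"dp":[208,-67,14],"roll":13.3},{"dp":[260,-83,18],"roll":16.7},{"dp":[313,-100,21],"roll":20},{"dp":[365,-117,25],"roll":23.3},{"dp":[417,-133,28],"roll":26.7},{"dp":[469,-150,32],"roll":30},{"dp":[469,-150,32],"roll":30}]'
python3 - <<'E'
from sim import *
from bench import ctrl
o=ctrl.get_obs();q=o['joint_pos'];p,R=o['position'],o['tool_rot'];print(o['clock'],q.round(2))
d=R.T@(np.array([.581,-.319,.388])-p);print((d*1000).round(),(d*1000/15).round(1))
for i in range(1,16): 
    t=i/15;q=step(q,p+R@d*t,rotz(R,np.radians(120*t)))
    if i>9:print(i,q.round(2))
E
```

```text
clock: 11.38
position: [0.2312, 0.3687, 0.5948]
tool_rot: [[0.35, 0.936, -0.032], [0.767, -0.267, 0.583], [0.537, -0.229, -0.812]]
wrist_force: [0.0, -0.7, 0.1]
opening: 0.0
11.375 [-0.91 -0.37  0.08  1.54 -0.4   1.51  0.32]
[-516.  559. -244.] [-34.4  37.2 -16.3]
10 [-0.34  0.17  0.94  1.42 -0.67  1.97  0.29]
11 [-0.2   0.32  0.95  1.33 -0.75  2.03  0.27]
12 [-0.02  0.43  0.85  1.22 -0.78  2.06  0.19]
13 [ 0.21  0.5   0.63  1.09 -0.76  2.06  0.04]
14 [ 0.43  0.59  0.37  0.93 -0.69  2.06 -0.15]
15 [ 0.68  0.72 -0.06  0.73 -0.49  2.06 -0.4 ]
```

```bash
python3 -m pendant '[{"dp":[-34,37,-16],"roll":8},{"dp":[-69,74,-33],"roll":16},{"dp":[-103,112,-49],"roll":24},{"dp":[-138,149,-65],"roll":32},{"dp":[-172,186,-82],"roll":40},{"dp":[-206,223,-98],"roll":48},{"dp":[-241,260,-114],"roll":56},{"dp":[-275,298,-130],"roll":64},{"dp":[-310,335,-147],"roll":72},{"dp":[-344,372,-163],"roll":80},{"dp":[-378,409,-179],"roll":88},{"dp":[-413,446,-196],"roll":96}]'
python3 - <<'E'
from sim import *
from bench import ctrl
o=ctrl.get_obs();q=o['joint_pos'];p,R=o['position'],o['tool_rot'];print(o['clock'],q.round(2))
for X,roll,n in(([.581,-.319,.388],24,3),([.628,.028,.209],-60,8)):
  d=R.T@(np.array(X)-p);print((d*1000).round(),(d*1000/n).round(1))
  for i in range(1,n+1): 
    t=i/n;q=step(q,p+R@d*t,rotz(R,np.radians(roll*t)))
    print(i,q.round(2))
  p,R=fk(q,G)
E
```

```text
clock: 12.88
position: [0.5059, -0.1685, 0.4306]
tool_rot: [[0.908, -0.417, -0.038], [-0.32, -0.75, 0.579], [-0.27, -0.513, -0.815]]
wrist_force: [0.5, 0.9, 0.1]
opening: -0.0002
12.875 [-0.07  0.41  0.89  1.25 -0.77  2.05  0.21]
[128. 103. -55.] [ 42.6  34.5 -18.4]
1 [ 0.17  0.49  0.67  1.12 -0.76  2.06  0.08]
2 [ 0.41  0.59  0.39  0.94 -0.69  2.06 -0.11]
3 [ 0.7   0.72 -0.1   0.72 -0.46  2.06 -0.38]
[ -96. -163.  344.] [-12.  -20.4  43. ]
1 [ 0.67  0.64 -0.14  0.89 -0.45  1.95 -0.26]
2 [ 0.65  0.59 -0.18  1.02 -0.44  1.86 -0.15]
3 [ 0.63  0.55 -0.22  1.13 -0.43  1.76 -0.04]
4 [ 0.61  0.52 -0.26  1.22 -0.43  1.68  0.06]
5 [ 0.58  0.5  -0.3   1.3  -0.43  1.59  0.16]
6 [ 0.56  0.49 -0.35  1.36 -0.43  1.51  0.25]
7 [ 0.53  0.5  -0.39  1.41 -0.42  1.43  0.34]
8 [ 0.49  0.51 -0.43  1.46 -0.42  1.35  0.43]
```

```bash
python3 -m pendant '[{"dp":[32,26,-14],"roll":6},{"dp":[64,52,-28],"roll":12},{"dp":[96,78,-42],"roll":18},{"dp":[128,103,-55],"roll":24},{"dp":[128,103,-55],"roll":24}]'
python3 - <<'E'
from sim import *
from bench import ctrl
o=ctrl.get_obs();q=o['joint_pos'];p,R=o['position'],o['tool_rot'];print(o['clock'],q.round(2))
# roll so that tool x (horizontal) is along case y axis
xc=np.array([-.2036,.979,0])
for roll in(-50,-60,-70): print(roll,rotz(R,np.radians(roll)).round(2).tolist())
X,roll,n=[.635,-.02,.26],-60,7
d=R.T@(np.array(X)-p);print((d*1000).round(),(d*1000/n).round(1))
for i in range(1,n+1): 
    t=i/n;q=step(q,p+R@d*t,rotz(R,np.radians(roll*t)))
print(q.round(2))
E
```

```text
clock: 13.5
position: [0.5819, -0.316, 0.3857]
tool_rot: [[0.662, -0.748, -0.044], [-0.592, -0.558, 0.581], [-0.459, -0.359, -0.813]]
wrist_force: [1.6, 1.4, -2.3]
opening: 0.0
13.5 [ 0.75  0.73 -0.24  0.71 -0.39  2.06 -0.42]
-50 [[1.0, 0.03, -0.04], [0.05, -0.81, 0.58], [-0.02, -0.58, -0.81]]
-60 [[0.98, 0.2, -0.04], [0.19, -0.79, 0.58], [0.08, -0.58, -0.81]]
-70 [[0.93, 0.37, -0.04], [0.32, -0.75, 0.58], [0.18, -0.55, -0.81]]
[ -83. -160.  272.] [-11.8 -22.8  38.8]
[ 0.62  0.54 -0.55  1.32 -0.34  1.48  0.39]
```

```bash
python3 -m pendant '[{"dp":[-12,-23,39],"roll":-8.6},{"dp":[-24,-46,78],"roll":-17},{"dp":[-36,-69,117],"roll":-26},{"dp":[-47,-91,155],"roll":-34},{"dp":[-59,-114,194],"roll":-43},{"dp":[-71,-137,233],"roll":-51},{"dp":[-83,-160,272],"roll":-60},{"dp":[-83,-160,272],"roll":-60},{"dp":[-83,-160,272],"roll":-60}]'
python3 - <<'E'
from h import *
o=ctrl.get_obs();print(o['clock'],o['joint_pos'].round(3),o['position'].round(3),o['tool_rot'].round(3).tolist())
b=snap('wrist','w2')
cv2.imwrite('pics/w2b.png',cv2.resize(b[:,:,::-1],(800,600),interpolation=3))
E
```

```text
clock: 14.62
position: [0.6347, -0.0199, 0.2597]
tool_rot: [[0.979, 0.199, -0.044], [0.187, -0.793, 0.58], [0.08, -0.577, -0.813]]
wrist_force: [-0.1, -1.2, -0.4]
opening: -0.0001
14.625 [ 0.609  0.539 -0.528  1.323 -0.347  1.484  0.396] [ 0.635 -0.02   0.26 ] [[0.979, 0.199, -0.044], [0.187, -0.793, 0.58], [0.08, -0.577, -0.813]]
```

View pics/w2b.png

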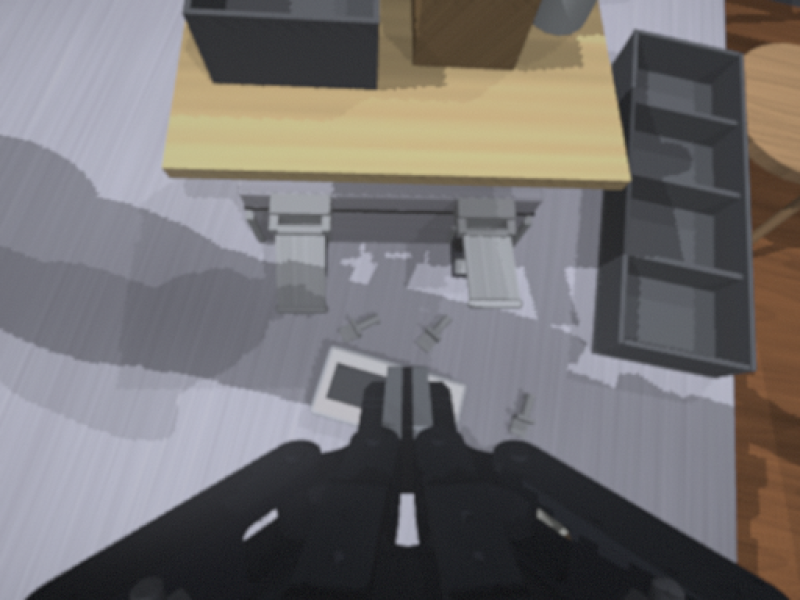

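The wrist view, well aligned, shows the shelf's front edge from (167,178) to (628,188). The noses are at (301,310) for the left latch and (496,305) for the right, with the hinges near (300,232) and (488,232).

Run:
```python
from h import *
W=lambda u,v:(u*.64,v*.64)
T=lambda u,v:(90+u/4.6,130+v/4.6)
S=lambda u,v:(290+u/4.444,150+v/4.444)
a=plane('w2',*W(167,180),.185);b=plane('w2',*W(628,189),.185);print('edge',a,b,np.linalg.norm(a-b),(a+b)/2,np.degrees(np.arctan2(*(b-a)[[1,0]])))
u=(b-a)/np.linalg.norm(b-a);yc=-u;xc=np.array([yc[1],-yc[0],0]);m=(a+b)/2;m[2]=0
O=m+.103*xc;print('xc',xc,'O',O)
cf=lambda p:np.array([(p-O)@xc,(p-O)@yc,p[2]]).round(4)
for n,l in(('Lnose',[('w2',*W(301,310)),('t0',*T(554,373)),('s0',*S(107,210))]),('Rnose',[('w2',*W(496,305)),('t0',*T(505,142)),('s0',*S(245,307))])):
    x,e=tri(l);print(n,x.round(4),cf(x),np.round(e,4))
for n,y in(('L',.07),('R',-.07)):
    h=O-.088*xc+y*yc+[0,0,.09];print(n,'hinge',h.round(4),'in w2 (800)',(proj('w2',h)/.64).round())
print('pins',[cf(plane('w2',*W(*p),.008)) for p in((360,325),(432,330),(518,412))])
```

```text
edge [0.49249689 0.07616522 0.185     ] [0.74188185 0.13023028 0.185     ] 0.2551781482861591 [0.61718937 0.10319775 0.185     ] 12.232069141835343
xc [-0.21187183  0.97729746  0.        ] O [0.59536657 0.20385939 0.        ]
Lnose [0.5532 0.049  0.0593] [-0.1424  0.074   0.0593] [0.0023 0.0032 0.0009]
Rnose [0.693  0.0721 0.1014] [-0.1495 -0.0675  0.1014] [0.0013 0.0017 0.0004]
L hinge [0.5456 0.103  0.09  ] in w2 (800) [302. 231.]
R hinge [0.6824 0.1327 0.09  ] in w2 (800) [488. 233.]
pins [array([-0.1406,  0.0281,  0.008 ]), array([-0.1456, -0.0357,  0.008 ]), array([-0.2181, -0.1073,  0.008 ])]
```

```bash
cat > arc.py <<'E'
from h import *
xc=np.array([-.2095,.9778,0]);yc=np.array([-.9778,-.2095,0]);O=np.array([.595,.203,0])
def K(o): R=o['tool_rot'];return o['position']+.011*R[:,2]-.011*R[:,1]
def cf(p): return np.array([(p-O)@xc,(p-O)@yc,p[2]])
def target(y,th,s=.050,c=.002):
    x=-.088-s*np.sin(th)-c*np.cos(th);z=.09-s*np.cos(th)+c*np.sin(th)
    return O+x*xc+y*yc+[0,0,z]
def dps(y,L):
    o=ctrl.get_obs();R=o['tool_rot'];k=K(o)
    print('clock',round(float(o['clock']),2),'K case mm',(cf(k)*1000).round(1),'F case',[round(float(v),1) for v in (o['wrist_force']@xc,o['wrist_force']@yc,o['wrist_force'][2])],'q',o['joint_pos'].round(2))
    for a in L: print(a,(R.T@(target(y,*a)-k)*1000).round(1).tolist())
E
python3 -c "
from arc import *
dps(.07,[(1.3,.05,.03),(1.2,.05),(1.0,.05),(.8,.05),(.6,.05),(.45,.05),(.3,.05)])"
```

```text
clock 14.68 K case mm [-211.7    7.3  257.3] F case [-0.6, 0.1, 0.2] q [ 0.61  0.54 -0.53  1.32 -0.35  1.48  0.4 ]
(1.3, 0.05, 0.03) [-76.3, 30.6, 157.3]
(1.2, 0.05) [-79.1, 41.7, 188.3]
(1.0, 0.05) [-79.9, 43.5, 198.1]
(0.8, 0.05) [-80.7, 43.3, 208.1]
(0.6, 0.05) [-81.5, 41.2, 217.8]
(0.45, 0.05) [-81.9, 38.3, 224.7]
(0.3, 0.05) [-82.3, 34.5, 231.1]
```

```bash
python3 -m pendant '[{"dp":[-25,10,52],"roll":0},{"dp":[-51,20,105],"roll":0},{"dp":[-76,31,157],"roll":0},{"dp":[-77,36,172],"roll":0},{"dp":[-79,41,186],"roll":0},{"dp":[-80,43,193],"roll":0},{"dp":[-80,43,198],"roll":0},{"dp":[-81,43,203],"roll":0},{"dp":[-81,43,208],"roll":0},{"dp":[-81,43,208],"roll":0}]'; python3 -c "
from arc import *
dps(.07,[(.8,.05),(.6,.05),(.45,.05),(.35,.05),(.3,.05),(.2,.05),(.1,.05)])"
```

```text
clock: 15.92
position: [0.555, 0.0513, 0.0593]
tool_rot: [[0.979, 0.198, -0.044], [0.186, -0.793, 0.58], [0.08, -0.576, -0.813]]
wrist_force: [0.5, 0.1, 1.1]
opening: 0.0002
clock 15.93 K case mm [-124.6   70.4   56.7] F case [-0.0, -0.5, 1.1] q [ 0.61  0.57 -0.56  1.76 -0.37  1.04  0.54]
(0.8, 0.05) [0.4, 0.6, -0.2]
(0.6, 0.05) [-0.3, -1.5, 9.5]
(0.45, 0.05) [-0.8, -4.4, 16.4]
(0.35, 0.05) [-1.1, -6.8, 20.7]
(0.3, 0.05) [-1.2, -8.2, 22.8]
(0.2, 0.05) [-1.4, -11.3, 26.7]
(0.1, 0.05) [-1.6, -14.8, 30.3]
```

```bash
python3 -m pendant '[{"dp":[0,-1,5],"roll":0},{"dp":[0,-2,10],"roll":0},{"dp":[-1,-3,13],"roll":0},{"dp":[-1,-4,16],"roll":0},{"dp":[-1,-4.4,16.4],"roll":0}]' | grep force; python3 -c "
from arc import *
snap('scene','s3');dps(.07,[(.45,.05),(.35,.05),(.3,.05),(.25,.05),(.2,.05),(.1,.05)])"; python3 -c "
import cv2;i=cv2.imread('pics/s3.png')[130:280,290:470];cv2.imwrite('pics/s3c.png',cv2.resize(i,(720,600),interpolation=3))"
```

```text
wrist_force: [0.4, 0.4, 0.4]
clock 16.6 K case mm [-111.4   70.2   45.8] F case [-0.0, -0.4, 0.9] q [ 0.6   0.58 -0.56  1.78 -0.37  1.    0.54]
(0.45, 0.05) [0.2, 0.1, -0.1]
(0.35, 0.05) [-0.1, -2.3, 4.3]
(0.3, 0.05) [-0.2, -3.7, 6.3]
(0.25, 0.05) [-0.3, -5.2, 8.3]
(0.2, 0.05) [-0.4, -6.8, 10.3]
(0.1, 0.05) [-0.6, -10.3, 13.9]
```

View pics/s3c.png

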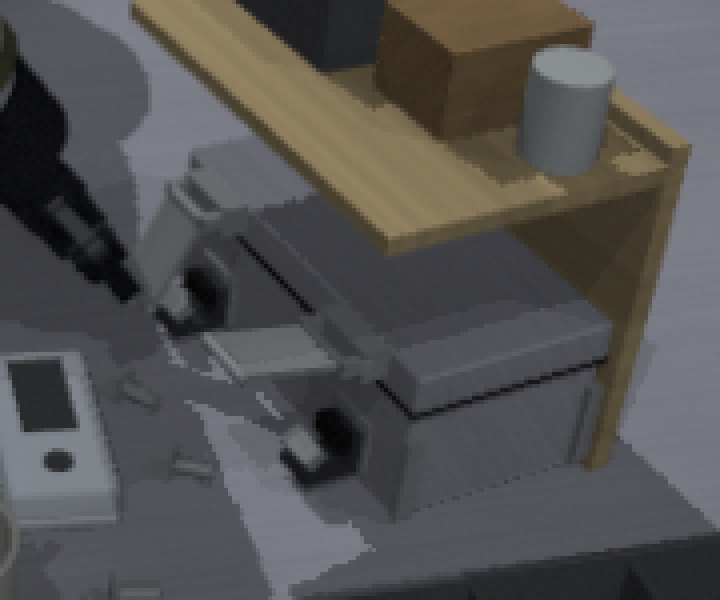

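The scene crop shows the fingertips at (140,300) holding the left latch almost plumb, just before its catch at (190,300). I'll go on in small steps and watch the force.

```bash
f(){ grep force; }; python3 -m pendant '[{"dp":[0,-1.2,2.2],"roll":0},{"dp":[0,-2.3,4.3],"roll":0}]' |f; python3 -m pendant '[{"dp":[0,-1.4,2],"roll":0},{"dp":[0,-1.4,2],"roll":0}]'|f;python3 -c "
from arc import *
dps(.07,[(.3,.05),(.25,.05),(.2,.05),(.15,.05),(.1,.05)])"
```

```text
wrist_force: [-1.2, -0.8, 0.8]
wrist_force: [0.1, -0.6, 0.0]
clock 17.1 K case mm [-104.4   70.    42.6] F case [-0.6, 0.0, 0.0] q [ 0.59  0.58 -0.57  1.79 -0.38  0.99  0.53]
(0.3, 0.05) [0.0, 0.1, -0.3]
(0.25, 0.05) [-0.1, -1.4, 1.7]
(0.2, 0.05) [-0.2, -3.0, 3.6]
(0.15, 0.05) [-0.3, -4.7, 5.4]
(0.1, 0.05) [-0.4, -6.5, 7.2]
```

```bash
f(){ grep force; }; python3 -m pendant '[{"dp":[0,-1.4,1.7],"roll":0},{"dp":[0,-1.4,1.7],"roll":0}]' |f; python3 -m pendant '[{"dp":[0,-1.5,1.9],"roll":0},{"dp":[0,-1.5,1.9],"roll":0}]'|f;python3 -c "
from arc import *
dps(.07,[(.2,.05),(.15,.05),(.1,.05),(.05,.05),(0,.05)])"
```

```text
wrist_force: [-0.6, -0.0, -0.4]
wrist_force: [-0.4, -0.3, 0.1]
clock 17.6 K case mm [-99.4  69.9  41.3] F case [-0.2, 0.4, 0.1] q [ 0.59  0.58 -0.57  1.79 -0.38  0.98  0.53]
(0.2, 0.05) [-0.1, 0.3, -0.4]
(0.15, 0.05) [-0.2, -1.4, 1.5]
(0.1, 0.05) [-0.3, -3.2, 3.2]
(0.05, 0.05) [-0.4, -5.0, 4.9]
(0, 0.05) [-0.4, -7.0, 6.5]
```

```bash
f(){ grep force; }; python3 -m pendant '[{"dp":[0,-1.4,1.4],"roll":0},{"dp":[0,-1.4,1.4],"roll":0}]' |f; python3 -m pendant '[{"dp":[0,-1.8,1.7],"roll":0},{"dp":[0,-1.8,1.7],"roll":0}]'|f;python3 -c "
from arc import *
dps(.07,[(.1,.05),(.05,.05),(0,.05),(-.05,.05),(-.1,.05)])"
```

```text
wrist_force: [-0.8, -0.5, -0.2]
wrist_force: [-0.4, 0.1, -0.6]
clock 18.1 K case mm [-94.6  69.7  40.7] F case [0.2, 0.4, -0.6] q [ 0.58  0.58 -0.57  1.8  -0.38  0.98  0.52]
(0.1, 0.05) [-0.3, 0.5, -0.1]
(0.05, 0.05) [-0.4, -1.4, 1.6]
(0, 0.05) [-0.5, -3.3, 3.2]
(-0.05, 0.05) [-0.5, -5.4, 4.6]
(-0.1, 0.05) [-0.6, -7.5, 6.0]
```

```bash
f(){ grep force; }; python3 -m pendant '[{"dp":[0,-1.4,1.6],"roll":0},{"dp":[0,-1.4,1.6],"roll":0}]' |f; python3 -m pendant '[{"dp":[0,-1.9,1.6],"roll":0},{"dp":[0,-1.9,1.6],"roll":0}]'|f;python3 -c "
from arc import *
dps(.07,[(0,.05),(-.05,.05),(-.1,.05),(-.15,.05),(-.2,.05)])
snap('scene','s4')"; python3 -c "
import cv2;i=cv2.imread('pics/s4.png')[160:250,300:390];cv2.imwrite('pics/s4c.png',cv2.resize(i,(600,600),interpolation=3))"
```

```text
wrist_force: [0.3, -3.4, 0.6]
wrist_force: [-1.2, -6.2, 2.9]
clock 18.6 K case mm [-91.1  69.4  40. ] F case [-5.8, 2.5, 2.9] q [ 0.58  0.58 -0.57  1.8  -0.38  0.97  0.52]
(0, 0.05) [-0.6, -0.9, 0.6]
(-0.05, 0.05) [-0.6, -2.9, 2.0]
(-0.1, 0.05) [-0.7, -5.0, 3.4]
(-0.15, 0.05) [-0.7, -7.2, 4.7]
(-0.2, 0.05) [-0.8, -9.4, 5.8]
```

View pics/s4c.png

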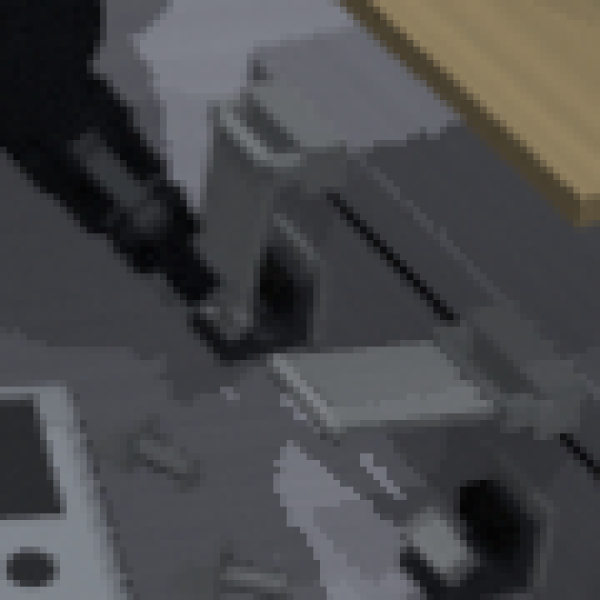

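The left latch hangs about plumb under the fingertips (230,310), with its nose on the tongue, and 6 N is felt. I'll press on by small steps.

```bash
f(){ grep force; }; python3 -m pendant '[{"dp":[0,-1.5,1.1],"roll":0},{"dp":[0,-1.5,1.1],"roll":0}]' |f; python3 -m pendant '[{"dp":[0,-1.5,1.1],"roll":0},{"dp":[0,-1.5,1.1],"roll":0}]'|f;python3 -c "
from arc import *
dps(.07,[(0,.05),(-.05,.05),(-.1,.05),(-.15,.05),(-.2,.05)])"
```

```text
wrist_force: [-2.1, -8.3, 4.7]
wrist_force: [-2.5, -9.6, 5.3]
clock 19.15 K case mm [-90.7  69.3  39.8] F case [-8.8, 4.4, 5.3] q [ 0.58  0.58 -0.57  1.8  -0.38  0.96  0.52]
(0, 0.05) [-0.7, -0.6, 0.2]
(-0.05, 0.05) [-0.7, -2.7, 1.7]
(-0.1, 0.05) [-0.8, -4.8, 3.0]
(-0.15, 0.05) [-0.8, -6.9, 4.3]
(-0.2, 0.05) [-0.9, -9.2, 5.4]
```

```bash
f(){ egrep 'force|posi'; }; python3 -m pendant '[{"dp":[0,-1.5,1.0],"roll":0},{"dp":[0,-2.4,1.5],"roll":0}]' |f; python3 -m pendant '[{"dp":[0,-2.8,1.7],"roll":0},{"dp":[0,-2.8,1.7],"roll":0}]'|f;python3 -c "
from arc import *
dps(.07,[(0,.05),(-.05,.05),(-.1,.05)])"
```

```text
position: [0.5487, 0.0853, 0.0425]
wrist_force: [-2.4, -11.9, 4.6]
position: [0.5485, 0.0862, 0.0424]
wrist_force: [-2.9, -11.5, 4.2]
clock 19.65 K case mm [-89.2  69.3  39.7] F case [-10.7, 5.3, 4.2] q [ 0.57  0.57 -0.57  1.81 -0.38  0.96  0.51]
(0, 0.05) [-0.6, 0.5, -0.8]
(-0.05, 0.05) [-0.7, -1.6, 0.7]
(-0.1, 0.05) [-0.8, -3.7, 2.0]
```

```bash
f(){ egrep 'force|posi'; }; python3 -m pendant '[{"dp":[0,-2.6,1.4],"roll":0},{"dp":[0,-3.0,1.6],"roll":0}]' |f; python3 -m pendant '[{"dp":[0,-2.8,1.5],"roll":0},{"dp":[0,-2.8,1.5],"roll":0}]'|f;python3 -c "
from arc import *
dps(.07,[(0,.05),(-.05,.05),(-.1,.05)])"
```

```text
position: [0.5483, 0.0867, 0.0425]
wrist_force: [-2.5, -12.0, 2.8]
position: [0.5478, 0.0884, 0.0425]
wrist_force: [0.0, -4.9, -0.6]
clock 20.15 K case mm [-86.9  69.4  39.6] F case [-4.8, 1.0, -0.6] q [ 0.57  0.57 -0.57  1.81 -0.38  0.95  0.5 ]
(0, 0.05) [-0.4, 2.3, -2.1]
(-0.05, 0.05) [-0.5, 0.3, -0.6]
(-0.1, 0.05) [-0.6, -1.8, 0.7]
```

Force fell from about 12 N to 5 N, so the tongue gave way. One more gentle press should confirm the bumper, then I back off and look.

```bash
f(){ egrep 'force|posi'; }; python3 -m pendant '[{"dp":[0,-1.8,1.0],"roll":0},{"dp":[0,-1.8,1.0],"roll":0}]' |f; python3 -m pendant '[{"dp":[0,-1.6,0.8],"roll":0},{"dp":[0,-1.6,0.8],"roll":0}]'|f; python3 -c "
from arc import *
dps(.07,[(-.1,.05)])"
```

```text
position: [0.5473, 0.091, 0.0428]
wrist_force: [0.7, -1.0, -0.3]
position: [0.5469, 0.0932, 0.0431]
wrist_force: [-0.6, -0.7, -0.5]
clock 20.65 K case mm [-82.   69.4  40.3] F case [-0.6, 0.8, -0.5] q [ 0.56  0.57 -0.58  1.82 -0.38  0.95  0.5 ]
(-0.1, 0.05) [-0.6, 2.6, -1.6]
```

```bash
f(){ egrep 'force|posi'; }; python3 -m pendant '[{"dp":[0,-1.4,0.7],"roll":0},{"dp":[0,-1.4,0.7],"roll":0}]' |f; python3 -m pendant '[{"dp":[0,-1.4,0.7],"roll":0},{"dp":[0,-1.4,0.7],"roll":0}]'|f; python3 -c "
from arc import *
dps(.07,[(-.1,.05)]);snap('scene','s5')"
```

```text
position: [0.5467, 0.0942, 0.0432]
wrist_force: [0.8, -4.4, -0.9]
position: [0.5466, 0.0947, 0.0431]
wrist_force: [0.2, -6.2, -1.6]
clock 21.15 K case mm [-80.5  69.3  40.3] F case [-6.1, 1.1, -1.6] q [ 0.56  0.56 -0.58  1.82 -0.38  0.94  0.49]
(-0.1, 0.05) [-0.6, 3.8, -2.4]
```

```bash
f(){ egrep 'force|posi'; }; python3 -m pendant '[{"dp":[0,-1.8,0.9],"roll":0},{"dp":[0,-1.8,0.9],"roll":0}]' |f; python3 -m pendant '[{"dp":[0,8,-5],"roll":0},{"dp":[0,20,-14],"roll":0},{"dp":[0,30,-40],"roll":0},{"dp":[0,30,-70],"roll":0},{"dp":[0,30,-100],"roll":0},{"dp":[0,30,-100],"roll":0}]'|f; python3 -c "
from arc import *
dps(-.07,[(2.1,.05,.04),(2.1,.05),(1.8,.05),(1.5,.05),(1.2,.05),(1.0,.05),(.8,.05)]);snap('scene','s6')
i=cv2.imread('pics/s6.png')[130:280,290:470];cv2.imwrite('pics/s6c.png',cv2.resize(i,(720,600),interpolation=3))"
```

```text
position: [0.5465, 0.0951, 0.0432]
wrist_force: [-0.9, -8.2, -1.0]
position: [0.5572, 0.0121, 0.1102]
wrist_force: [0.5, 0.4, -0.4]
clock 22.2 K case mm [-163.5   76.2  107.3] F case [0.3, -0.6, -0.4] q [ 0.66  0.5  -0.55  1.72 -0.37  1.15  0.54]
(2.1, 0.05, 0.04) [147.2, -64.9, 7.5]
(2.1, 0.05) [145.2, -30.6, 23.8]
(1.8, 0.05) [144.3, -17.9, 31.6]
(1.5, 0.05) [143.1, -8.1, 42.8]
(1.2, 0.05) [141.8, -2.1, 56.5]
(1.0, 0.05) [140.9, -0.4, 66.3]
(0.8, 0.05) [140.0, -0.8, 76.2]
```

View pics/s6c.png

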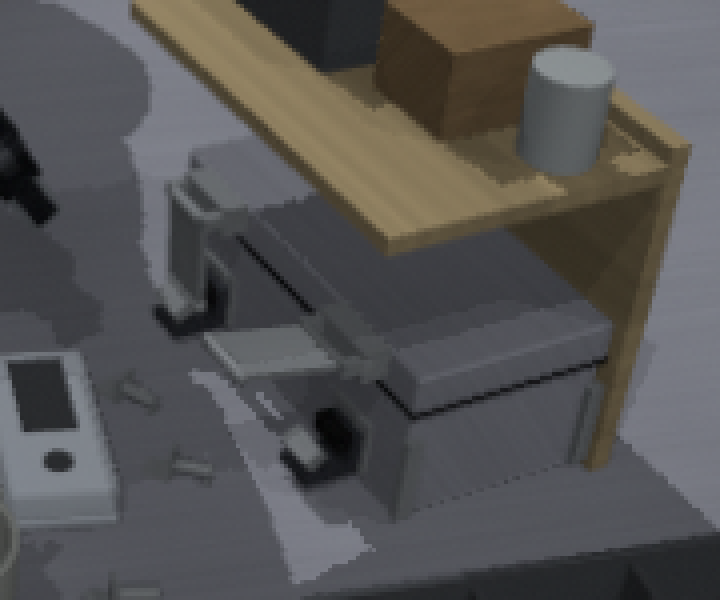

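The left latch stays shut by itself, its nose in the catch at (185,310), and the pins have not moved. On to the right latch.

```bash
python3 -c "
from arc import *
o=ctrl.get_obs();R=o['tool_rot'];k=K(o)
for x,y,z in((-.160,0,.155),(-.128,-.07,.150)): print((x,y,z),(R.T@(O+x*xc+y*yc+[0,0,z]-k)*1000).round())
dps(-.07,[(1.8,.042),(1.5,.042),(1.2,.042),(1.0,.045),(.8,.05)])"
```

```text
(-0.16, 0, 0.155) [ 81. -28. -32.]
(-0.128, -0.07, 0.15) [149. -50.  -4.]
clock 22.25 K case mm [-162.    76.9  106.1] F case [0.2, 0.2, 0.2] q [ 0.66  0.5  -0.55  1.72 -0.37  1.15  0.54]
(1.8, 0.042) [144.8, -22.7, 35.5]
(1.5, 0.042) [143.8, -14.3, 44.8]
(1.2, 0.042) [142.7, -9.2, 56.2]
(1.0, 0.045) [141.9, -4.7, 64.4]
(0.8, 0.05) [141.0, -0.1, 74.2]
```

```bash
f(){ egrep 'force|posi'; }; python3 -m pendant '[{"dp":[40,-14,-30],"roll":0},{"dp":[81,-28,-32],"roll":0},{"dp":[120,-40,-18],"roll":0},{"dp":[149,-50,-4],"roll":0},{"dp":[149,-50,-4],"roll":0}]'|f; python3 -c "
from arc import *
dps(-.07,[(1.8,.042),(1.5,.042),(1.2,.042),(1.0,.045),(.8,.05)])"
```

```text
position: [0.6928, 0.0814, 0.1509]
wrist_force: [0.5, -0.2, 1.0]
clock 22.88 K case mm [-124.1  -70.8  148.1] F case [-0.3, -0.5, 1.0] q [ 0.43  0.69 -0.53  1.33 -0.3   1.25  0.31]
(1.8, 0.042) [-4.4, 29.9, 35.7]
(1.5, 0.042) [-5.3, 38.2, 45.1]
(1.2, 0.042) [-6.4, 43.4, 56.5]
(1.0, 0.045) [-7.2, 47.9, 64.6]
(0.8, 0.05) [-8.1, 52.6, 74.4]
```

```bash
f(){ egrep 'force|posi'; }; python3 -m pendant '[{"dp":[-2,15,18],"roll":0},{"dp":[-4,24,29],"roll":0},{"dp":[-4,30,36],"roll":0},{"dp":[-5,34,40],"roll":0},{"dp":[-5,38,45],"roll":0},{"dp":[-5,38,45],"roll":0}]'|f;  python3 -c "
from arc import *
dps(-.07,[(1.5,.042),(1.2,.042),(1.0,.045),(.8,.05),(.6,.05),(.45,.05)])"
```

```text
position: [0.6935, 0.0754, 0.0918]
wrist_force: [-0.3, 0.1, -0.8]
clock 23.62 K case mm [-130.1  -70.3   89. ] F case [0.2, 0.2, -0.8] q [ 0.43  0.75 -0.51  1.37 -0.28  1.17  0.36]
(1.5, 0.042) [-0.3, -0.1, 0.0]
(1.2, 0.042) [-1.3, 5.1, 11.4]
(1.0, 0.045) [-2.1, 9.6, 19.5]
(0.8, 0.05) [-3.0, 14.3, 29.3]
(0.6, 0.05) [-3.8, 12.0, 39.0]
(0.45, 0.05) [-4.3, 9.1, 45.9]
```

```bash
f(){ egrep 'force|posi'; }; python3 -m pendant '[{"dp":[-1,3,6],"roll":0},{"dp":[-1,5,11],"roll":0},{"dp":[-2,10,20],"roll":0},{"dp":[-2,12,25],"roll":0},{"dp":[-3,14,29],"roll":0},{"dp":[-3,13,34],"roll":0},{"dp":[-4,12,39],"roll":0},{"dp":[-4,9,46],"roll":0},{"dp":[-4,9,46],"roll":0}]'|f;  python3 -c "
from arc import *
dps(-.07,[(.45,.05),(.35,.05),(.3,.05),(.25,.05),(.2,.05),(.1,.05),(0,.05)])
snap('scene','s7')
i=cv2.imread('pics/s7.png')[130:280,290:470];cv2.imwrite('pics/s7c.png',cv2.resize(i,(720,600),interpolation=3))"
```

```text
position: [0.6891, 0.0947, 0.0483]
wrist_force: [-0.8, 0.9, 1.1]
clock 24.75 K case mm [-110.4  -70.    45.5] F case [1.1, 0.6, 1.1] q [ 0.41  0.79 -0.51  1.41 -0.28  1.09  0.37]
(0.45, 0.05) [0.1, 0.8, -1.0]
(0.35, 0.05) [-0.2, -1.8, 3.3]
(0.3, 0.05) [-0.4, -3.2, 5.4]
(0.25, 0.05) [-0.5, -4.7, 7.4]
(0.2, 0.05) [-0.6, -6.3, 9.3]
(0.1, 0.05) [-0.9, -9.8, 12.8]
(0, 0.05) [-1.0, -13.7, 16.0]
```

View pics/s7c.png

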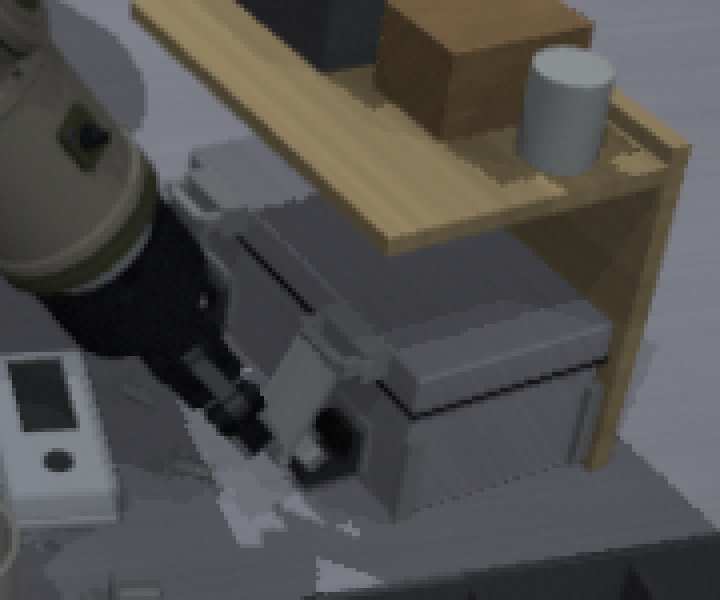

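The right latch is swung down under the fingertips at (265,440). I'll feel for its catch in small steps.

```bash
f(){ egrep 'force'; }; python3 -m pendant '[{"dp":[0,-0.9,1.6],"roll":0},{"dp":[0,-1.8,3.3],"roll":0}]'|f; python3 -m pendant '[{"dp":[0,-1.4,2],"roll":0},{"dp":[0,-1.4,2],"roll":0}]'|f;  python3 -m pendant '[{"dp":[0,-1.5,1.9],"roll":0},{"dp":[0,-1.5,1.9],"roll":0}]'|f; python3 -c "
from arc import *
dps(-.07,[(.25,.05),(.2,.05),(.15,.05),(.1,.05),(.05,.05),(0,.05)])"
```

```text
wrist_force: [-0.2, -0.9, 0.5]
wrist_force: [0.3, -0.3, -0.3]
wrist_force: [0.0, -0.8, -0.2]
clock 25.55 K case mm [-102.5  -70.5   42.3] F case [-0.8, 0.2, -0.2] q [ 0.41  0.79 -0.52  1.41 -0.28  1.08  0.36]
(0.25, 0.05) [-0.6, -0.0, 0.3]
(0.2, 0.05) [-0.7, -1.6, 2.2]
(0.15, 0.05) [-0.8, -3.3, 4.0]
(0.1, 0.05) [-0.9, -5.1, 5.7]
(0.05, 0.05) [-1.0, -7.0, 7.3]
(0, 0.05) [-1.1, -9.0, 8.9]
```

```bash
f(){ egrep 'force'; }; python3 -m pendant '[{"dp":[0,-1.6,2.1],"roll":0},{"dp":[0,-1.6,2.1],"roll":0}]'|f; python3 -m pendant '[{"dp":[0,-1.7,1.8],"roll":0},{"dp":[0,-1.7,1.8],"roll":0}]'|f;  python3 -c "
from arc import *
dps(-.07,[(.15,.05),(.1,.05),(.05,.05),(0,.05),(-.05,.05)])"
```

```text
wrist_force: [0.0, 0.2, -1.4]
wrist_force: [-0.5, -1.2, -0.6]
clock 26.05 K case mm [-96.8 -70.7  40.8] F case [-1.1, 0.8, -0.6] q [ 0.4   0.79 -0.52  1.42 -0.28  1.07  0.36]
(0.15, 0.05) [-0.7, 0.5, -0.4]
(0.1, 0.05) [-0.8, -1.3, 1.3]
(0.05, 0.05) [-0.9, -3.2, 2.9]
(0, 0.05) [-0.9, -5.2, 4.5]
(-0.05, 0.05) [-1.0, -7.2, 5.9]
```

```bash
f(){ egrep 'force'; }; python3 -m pendant '[{"dp":[0,-1.4,1.3],"roll":0},{"dp":[0,-1.4,1.3],"roll":0}]'|f; python3 -m pendant '[{"dp":[0,-1.8,1.6],"roll":0},{"dp":[0,-1.8,1.6],"roll":0}]'|f;  python3 -c "
from arc import *
dps(-.07,[(.05,.05),(0,.05),(-.05,.05),(-.1,.05),(-.15,.05),(-.2,.05)])"
```

```text
wrist_force: [0.5, -1.0, -0.5]
wrist_force: [-0.3, -2.3, -0.3]
clock 26.55 K case mm [-92.5 -70.9  40.2] F case [-2.2, 0.8, -0.3] q [ 0.4   0.79 -0.52  1.42 -0.28  1.06  0.36]
(0.05, 0.05) [-0.9, 0.0, -0.1]
(0, 0.05) [-1.0, -2.0, 1.5]
(-0.05, 0.05) [-1.0, -4.0, 2.9]
(-0.1, 0.05) [-1.1, -6.1, 4.3]
(-0.15, 0.05) [-1.1, -8.3, 5.5]
(-0.2, 0.05) [-1.2, -10.5, 6.6]
```

```bash
f(){ egrep 'force'; }; python3 -m pendant '[{"dp":[0,-2,1.5],"roll":0},{"dp":[0,-2,1.5],"roll":0}]'|f; python3 -m pendant '[{"dp":[0,-2.2,1.5],"roll":0},{"dp":[0,-2.2,1.5],"roll":0}]'|f; python3 -c "
from arc import *
dps(-.07,[(0,.05),(-.05,.05),(-.1,.05),(-.15,.05),(-.2,.05)])"
```

```text
wrist_force: [-0.4, -6.0, 1.2]
wrist_force: [-2.3, -7.3, 2.1]
clock 27.05 K case mm [-90.7 -71.   39.8] F case [-6.6, 3.7, 2.1] q [ 0.39  0.79 -0.52  1.43 -0.28  1.06  0.35]
(0, 0.05) [-1.0, -0.7, 0.2]
(-0.05, 0.05) [-1.1, -2.8, 1.6]
(-0.1, 0.05) [-1.2, -4.9, 2.9]
(-0.15, 0.05) [-1.3, -7.1, 4.2]
(-0.2, 0.05) [-1.3, -9.3, 5.3]
```

```bash
f(){ egrep 'force'; }; python3 -m pendant '[{"dp":[0,-2.2,1.3],"roll":0},{"dp":[0,-2.6,1.6],"roll":0}]'|f; python3 -m pendant '[{"dp":[0,-2.8,1.7],"roll":0},{"dp":[0,-2.8,1.7],"roll":0}]'|f; python3 -c "
from arc import *
dps(-.07,[(0,.05),(-.05,.05),(-.1,.05),(-.15,.05),(-.2,.05)])"
```

```text
wrist_force: [-1.4, -11.2, 2.9]
wrist_force: [-2.9, -10.7, 3.2]
clock 27.55 K case mm [-89.9 -71.2  39.7] F case [-9.9, 5.0, 3.2] q [ 0.39  0.79 -0.52  1.43 -0.28  1.05  0.34]
(0, 0.05) [-1.1, -0.0, -0.4]
(-0.05, 0.05) [-1.2, -2.1, 1.0]
(-0.1, 0.05) [-1.3, -4.2, 2.4]
(-0.15, 0.05) [-1.4, -6.4, 3.6]
(-0.2, 0.05) [-1.4, -8.6, 4.7]
```

```bash
f(){ egrep 'force'; }; python3 -m pendant '[{"dp":[0,-2.6,1.4],"roll":0},{"dp":[0,-3.0,1.6],"roll":0}]'|f; python3 -m pendant '[{"dp":[0,-2.8,1.5],"roll":0},{"dp":[0,-2.8,1.5],"roll":0}]'|f; python3 -c "
from arc import *
dps(-.07,[(0,.05),(-.1,.05)])"
```

```text
wrist_force: [-1.6, -12.1, 3.5]
wrist_force: [-2.3, -11.2, 3.3]
clock 28.05 K case mm [-89.6 -71.2  39.7] F case [-10.5, 4.7, 3.3] q [ 0.38  0.78 -0.51  1.43 -0.28  1.04  0.34]
(0, 0.05) [-1.1, 0.1, -0.6]
(-0.1, 0.05) [-1.3, -4.1, 2.1]
```

```bash
f(){ egrep 'force'; }; python3 -m pendant '[{"dp":[0,-2.9,1.5],"roll":0},{"dp":[0,-3.4,1.8],"roll":0}]'|f; python3 -m pendant '[{"dp":[0,-3.2,1.7],"roll":0},{"dp":[0,-3.2,1.7],"roll":0}]'|f; python3 -c "
from arc import *
dps(-.07,[(0,.05),(-.1,.05)])"
```

```text
wrist_force: [-1.7, -12.5, 3.7]
wrist_force: [-3.3, -12.2, 3.9]
clock 28.55 K case mm [-89.  -71.2  39.6] F case [-11.3, 5.8, 3.9] q [ 0.38  0.77 -0.51  1.44 -0.27  1.04  0.33]
(0, 0.05) [-1.1, 0.6, -0.9]
(-0.1, 0.05) [-1.3, -3.6, 1.7]
```

```bash
f(){ egrep 'force'; }; python3 -m pendant '[{"dp":[0,-3.2,1.6],"roll":0},{"dp":[0,-3.4,1.7],"roll":0}]'|f; python3 -m pendant '[{"dp":[0,-3.2,1.6],"roll":0},{"dp":[0,-3.4,1.7],"roll":0}]'|f; python3 -c "
from arc import *
dps(-.07,[(0,.05),(-.1,.05)])"
```

```text
wrist_force: [-3.7, -13.5, 3.5]
wrist_force: [-2.9, -13.3, 2.9]
clock 29.05 K case mm [-88.8 -71.2  39.6] F case [-12.4, 5.7, 2.9] q [ 0.38  0.77 -0.51  1.44 -0.27  1.03  0.32]
(0, 0.05) [-1.1, 0.7, -1.1]
(-0.1, 0.05) [-1.4, -3.5, 1.5]
```

```bash
f(){ egrep 'force'; }; python3 -m pendant '[{"dp":[0,-3.4,1.7],"roll":0},{"dp":[0,-4.0,2.0],"roll":0}]'|f; python3 -m pendant '[{"dp":[0,-3.8,1.9],"roll":0},{"dp":[0,-4.0,2.0],"roll":0}]'|f; python3 -c "
from arc import *
dps(-.07,[(0,.05),(-.1,.05)])"
```

```text
wrist_force: [-2.5, -10.3, 1.4]
wrist_force: [-0.8, -1.5, -2.3]
clock 29.55 K case mm [-83.  -71.3  40.1] F case [-1.3, 1.1, -2.3] q [ 0.37  0.76 -0.51  1.45 -0.27  1.02  0.31]
(0, 0.05) [-1.0, 5.9, -3.8]
(-0.1, 0.05) [-1.2, 1.7, -1.2]
```

It gave way: 14 N down to 1.5 N. Now gently on to the bumper.

```bash
f(){ egrep 'force'; }; python3 -m pendant '[{"dp":[0,-1.4,0.7],"roll":0},{"dp":[0,-1.4,0.7],"roll":0}]'|f; python3 -m pendant '[{"dp":[0,-1.4,0.7],"roll":0},{"dp":[0,-1.4,0.7],"roll":0}]'|f; python3 -c "
from arc import *
dps(-.07,[(-.1,.05)])"
```

```text
wrist_force: [-1.2, -2.3, -2.0]
wrist_force: [-1.1, -5.1, -0.2]
clock 30.05 K case mm [-80.7 -71.4  40.2] F case [-4.8, 2.1, -0.2] q [ 0.36  0.76 -0.51  1.45 -0.27  1.02  0.31]
(-0.1, 0.05) [-1.2, 3.6, -2.3]
```

```bash
f(){ egrep 'force|posi'; }; python3 -m pendant '[{"dp":[0,-1.8,0.9],"roll":0},{"dp":[0,-2.2,1.1],"roll":0}]'|f; python3 -m pendant '[{"dp":[0,8,-5],"roll":0},{"dp":[0,20,-14],"roll":0},{"dp":[0,30,-40],"roll":0},{"dp":[0,30,-80],"roll":0},{"dp":[0,30,-120],"roll":0},{"dp":[0,30,-160],"roll":0},{"dp":[0,30,-160],"roll":0},{"dp":[0,30,-160],"roll":0}]'|f; python3 -c "
from arc import *
dps(-.07,[]);snap('scene','s8');snap('top','t8')
i=cv2.imread('pics/s8.png')[130:280,290:470];j=cv2.imread('pics/t8.png')[80:280,80:440]
cv2.imwrite('pics/s8c.png',np.vstack([cv2.resize(i,(400,333),interpolation=3),cv2.resize(j,(400,222),interpolation=3)]))
a,b=[cv2.imread(f'pics/{n}.png').astype(int) for n in('t0','t8')];print('top diff px per region')
for n,(u,v) in dict(mug=(258,130),mallet=(362,190),screw=(331,262),pin0=(224,146),pin1=(206,174),pin2=(209,196),pin3=(261,210),stud=(227,184)).items(): print(n,abs(a-b)[v-8:v+9,u-8:u+9].max(2).mean().round(1))"
```

```text
position: [0.6839, 0.1245, 0.0435]
wrist_force: [-1.1, -9.0, 0.6]
position: [0.692, 0.0136, 0.1618]
wrist_force: [-0.8, 0.4, -0.4]
clock 31.3 K case mm [-190.3  -56.2  158.4] F case [0.5, 0.7, -0.4] q [ 0.49  0.67 -0.49  1.31 -0.28  1.3   0.35]
top diff px per region
mug 26.8
mallet 13.0
screw 36.9
pin0 110.6
pin1 27.2
pin2 29.7
pin3 15.0
stud 17.1
```

View pics/s8c.png

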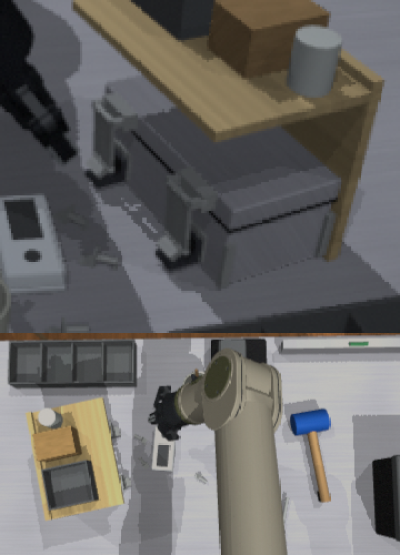

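Both latches are shut with the gripper clear of them, and the things I can see are where they were. The differences from the first top picture come from the arm and its shadow. Handing in.

```bash
python3 -c "
from bench import ctrl
print(ctrl.finish_job(),ctrl.get_obs()['wrist_force'])"
```

```text
the job is handed in; nothing more can be done
the job is handed in; nothing more can be done
```

Both latches are pressed home in their catches and looked shut with the gripper withdrawn. I handed the job in at about 31 s of the 54 s allowed. The hand-in gives no verdict.

- **Leaning the gripper:** the moves offer no tilt. I leaned it back about 36° by driving against the wrist joint's limit at the top of the reach. It kept that lean down to the case, on a route worked out from kinematics fitted to the measured poses.
- **Seating:** the wrist force rose to about 12 N (left) and 14 N (right). It then fell to about 1 N as each tongue gave way, and rose again to about 8–9 N on the bumper. The highest reading I took was about 14 N, against the 30 N limit.
- **Last checks:** the final picture shows both latches down in their catches. The wrist force was back to noise (under 1 N) with the gripper clear.
- **Less certain:** I judged the latches by eye and by force; I did not measure their swing. In the last top view the arm hid the mug, screwdriver and some pins. My pixel comparison there differed, most at one pin, because of the arm and its shadow. I saw nothing displaced in the views where those things were visible, and felt no unexpected contact.

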